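Pin and close a rosette gluing mould

TASK

A glued guitar rosette sits in the fixed half of a ring-shaped wooden mould, and the other half lies loose on the bench. Set the loose half down with its hinge knuckle on top of the fixed half's knuckle, holes in line and the mould standing well open, and push the hinge pin right down through both knuckles until its head sits on the upper one. Then swing the loose half on its pin until the mould is shut; do not press or knock the rosette, leave the pin fully home and do not disturb the jar, sanding block and screwdriver.

Things in the scene. Friction and masses are not known exactly. Their poses are not given: they have to be found in the camera images.
- base: Fixed half of the mould, screwed down: plywood half ring, inner radius 46, outer 70, height 40 mm, plus a steel hinge knuckle (see hinge_top). Origin: ring centre at bench level, z up. It fills local x 0.5 to 70 mm (a low lug reaches 97); the parting line is x = 0 and the loose half belongs on the -x side. The full-height wall starts 33 mm from the hinge axis.
- hinge_top (a point): Mouth of the fixed knuckle's hole, on the hinge axis, local (0, 103, 19) mm of base; z up. The knuckle is a square steel plate, 40 x 40 mm, 19 mm high, flat on the bench, with an upright through hole of 19 mm diameter.
- base_end (a point): Middle of the top edge of the fixed half's free end face (local (0, -58, 40) mm of base), the end opposite the hinge.
- rosette: The glued rosette on its round wooden core, 80 mm diameter, 30 mm high with the thin ringed disc on top (about 34 mm in all), fixed in the centre of the base's ring (6 mm inside the ring wall). Not to be pressed. Origin: centre of its underside at bench level.
- half: Loose half of the mould, 0.27 to 0.49 kg: plywood half ring, inner radius 46, outer 70, height 40 mm, 193 mm long with its steel knuckle; lies flat, slides by friction. Origin: ring centre at the underside; fills local x -70 to -0.5 mm. Shut, its origin and axes coincide with base's; it opens by turning clockwise seen from above (negative yaw against base) about the hinge.
- half_hole (a point): Centre of the top mouth of the loose half's knuckle hole, local (0, 103, 40) mm of half. The knuckle is a 40 x 40 mm plate, 20.5 to 40 mm above the half's underside, so it laps over the fixed knuckle when the half is flat on the bench; through hole of 19 mm diameter.
- half_end (a point): Middle of the top edge of the loose half's free end face (local (0, -58, 40) mm of half); it meets base_end when the mould is shut.
- handle (a point): Grip point in the wooden handle block on top of the loose half's wall, opposite the parting line, at local (-58, 0, 60) mm of half; axes as the half's. The block is 26 mm wide (half's local x, grip it across this), 50 mm long (local y), and stands from 40 to 74 mm above the half's underside.
- pin: Hinge pin, 72 mm tall, 0.12 kg, at first upright in its stand. Steel shank of 16 mm diameter, 38 mm long, its lowest 9 mm tapering to 8 mm diameter; above it a square wooden head, 28 x 28 mm, 34 mm tall (38 to 72 mm above the tip). Origin: centre of the lower tip; z up to the head; x and y square to the head's faces.
- pin_shoulder (a point): Underside of the pin's head, on its axis, 38 mm above the tip. Fully home it lies on the upper knuckle, 40 mm above the bench.
- stand: Fixed wooden block, 70 x 70 mm and 45 mm high, with a 19 mm hole in its top, 41 mm deep, that holds the pin; the pin's head rests on its top. Origin: centre of its underside.
- jar: Bystander: closed amber glass jar, 66 mm diameter, 95 mm high. Origin: centre of its underside.
- sanding_block: Bystander: dark rubber sanding block, 65 x 110 x 30 mm. Origin: centre of its underside.
- driver: Bystander: screwdriver with a wooden handle, 190 mm long, lying on the bench. Origin: under its middle; x points to its tip.
Mind the look-alikes: they are no part of the job. Leave any green look-alike of the half alone. What is shaped like the pin but blue is not meant.

How it is judged:
By the outcome, as a careful person would: the job done as asked, in the order asked, and still so for the second after the job is handed in, with the robot touching nothing.
It also fails if it takes over 72 s, if anything falls off the work surface, if the arm or the gripper's body presses on something with over 40 N, if the wrist force passes 120 N, or if a joint passes its speed limit or range.

ROBOT

A 6-joint arm with a two-finger parallel gripper is mounted at the origin on the work surface. World frame = base frame: x ahead of the robot, y to its left, z up, the work surface at z = 0. Lengths are in m, angles in degrees, forces in N, time in s.
With the tool pointing down it reaches from about 0.4 to 0.825 m from the base axis. Payload 7 kg.
Tool frame: the origin (TCP) lies at the very end of the fingers, on their centre line; the grasp point (between the pads) lies 19 mm behind it (ctrl.tcp_to_grasp is the distance from the TCP to the grasp point, in m); z points along the fingers, x is the direction in which the jaws open and shut, and the axes are right-handed (so a half turn about z gives the same grasp; the last joint's range is limited). The gripper opens to 88 mm and grips with 3 to 60 N. Pads are 19 mm wide; open, the fingers measure 130 mm over their backs; the gripper's body (78 mm by 193 mm) begins 47 mm behind the grasp point.
Start: joints at [-58.894, 20.546, 0.682, 0, -70.136, -16.507], TCP at [0.17, -0.653, 0.227] pointing down, gripper open.
Joint ranges: [-176.03, 176.03], [-82.01, 121.73], [-58.28, 71.71], [-173.87, 95.51], [-174.79, -0.11], [-173.66, 173.66]. Speed limits (degrees/s): [136.94, 136.94, 172.46, 180, 180, 180].

INTERFACE

Orientations are given as [roll, pitch, yaw] about the fixed x, y, z axes, in that order (R = Rz(yaw) Ry(pitch) Rx(roll)).
In Python, from plant import sensors, vision, ticket, ctrl gives the robot as it stands. The module is installed in compiled form; this text tells all that it offers.
- The arm moves only by the tool drive_tool, never from a script. Its argument "moves" is a list of rows, each a list of 6 numbers: the shift along the tool's x, y, z in units of 0.15 m (1.0 is 0.15 m), then the turn, a rotation vector about the tool's x, y, z in units of 60 degrees (1.0 is 60 degrees). In form: [[dx, dy, dz, rx, ry, rz], ...]. A call has 1 to 8 rows; each row is the pose to reach, as a shift and turn from the pose measured when the call began, along the tool's axes at that moment; what a row does not reach only later rows make up. A row lasts 1/10 s, in which the tool goes at most 50 mm and 8.59 degrees, less where a joint would pass 70% of its speed; a pose out of reach is approached as far as the arm can. A call with a number of a shift or a turn outside -1 to 1 is refused whole. A call with a gripper value outside its range is refused whole. "fingers" is the opening, from -1 (shut) to 1 (fully open), set as the call begins (left out, the last holds). The fingers move at their own pace and stop on an object; the grip force is fixed at half the most. Time passes only in rows, so rows that repeat a pose let the fingers close. It gives the time, the measured TCP pose, the force and the opening at its end, in the units of the state.
- sensors.get_obs(): the state, without advancing time (a new reading comes with each control period).
- vision.snapshot(name): name is "scene" or "top"; returns a dict with "pixels" (384x512x3 uint8, red, green, blue), "fx", "fy", "cx", "cy" (pixels), "k1" (the pictures are not rectified: a ray, as slopes to the right and down, at radius r is drawn at 1 + k1 r^2 times it, then the intrinsics apply), "R" (3x3) and "t" (3): a world point X has camera coordinates R X + t. Camera axes: x right, y down, z forward; pixel columns grow to the right and rows downward; lengths in m; the calibration is good to about 2 mm. A picture is of the moment at which its call begins. There is no depth.
- ticket.close_job(): hands the job in, once; it reports no verdict.
The state is a dict: "clock": time; "joint_pos": joint angles; "qvel": joint speeds; "tau": joint torques, N m; "tool_pos": TCP position; "orientation": TCP orientation; "force": force on the tool from outside, world axes, zero at the start; "moment": the same for the moment, N m; "opening": finger opening in m.
Only numpy, scipy, OpenCV 4.12 (cv2) and the standard library are available. Lean on these libraries where they do the work, as an engineer would, in place of code of your own. Each camera call takes 0.05 s, during which the arm holds its last target.

## Working session

There is one attempt and no reset: what is moved stays moved. The work goes in short steps, Python scripts to look and compute and a tool call to move; the robot and the scene stay as the last step left them, time stands still between calls to the robot, and variables do not carry over. Pictures are saved under pics/ and viewed, and the job is handed in when it is done.

Besides the shell and the picture viewer there is one more tool, called as name(argument=value, ...), one argument or row to a line, values as JSON. drive_tool: Moves the arm, as the interface text tells. Shifts and turns lie within -1 to 1; 1 stands for 0.15 m of shift or 60 degrees of turn. Its arguments: {"type":"object","properties":{"moves":{"type":"array"},"fingers":{"type":"number"}},"required":["moves"]}

```bash
mkdir -p pics; cat > h.py <<'E'
import numpy as np, cv2
from plant import sensors, vision, ticket, ctrl
def snap(name,fn):
    s=vision.snapshot(name); cv2.imwrite(fn,cv2.cvtColor(s["pixels"],cv2.COLOR_RGB2BGR)); 
    np.savez(fn[:-4]+'.npz',**s); return s
def ray(s,uv):
    uv=np.asarray(uv,float).reshape(-1,2)
    xd=np.c_[(uv[:,0]-s["cx"])/s["fx"],(uv[:,1]-s["cy"])/s["fy"]]
    x=xd.copy()
    for _ in range(30): x=xd/(1+float(s["k1"])*(x**2).sum(1,keepdims=True))
    d=np.c_[x,np.ones(len(x))]@s["R"]; c=-s["R"].T@s["t"]
    return c,d
def plane(s,uv,z):
    c,d=ray(s,uv); return c+d*((z-c[2])/d[:,2:3])
def proj(s,X):
    p=np.asarray(X,float).reshape(-1,3)@s["R"].T+s["t"]; x=p[:,:2]/p[:,2:]
    x=x*(1+float(s["k1"])*(x**2).sum(1,keepdims=True))
    return np.c_[x[:,0]*s["fx"]+s["cx"],x[:,1]*s["fy"]+s["cy"]]
E
python3 - <<'E'
from h import *
o=sensors.get_obs(); print(o); print(ctrl.tcp_to_grasp)
for n in("scene","top"):
    s=snap(n,f"pics/{n}0.png"); print(n,s["fx"],s["cx"],s["cy"],s["k1"],-s["R"].T@s["t"],s["R"].round(3).tolist())
E
```

```text
{'clock': 0.0, 'joint_pos': array([-5.88924439e+01,  2.05930859e+01,  6.33731288e-01, -2.13666239e-02,
       -7.01350876e+01, -1.65071979e+01]), 'qvel': array([-0.01669939,  0.0148223 ,  0.06142821,  0.10324507,  0.09002794,
        0.02618823]), 'tau': array([-1.87415446e-05, -5.82722068e+01,  2.93061233e+01,  6.99689895e+00,
        6.94057730e-03, -1.61921876e-04]), 'tool_pos': array([ 0.17001296, -0.65273351,  0.22559981]), 'orientation': array([-1.79992421e+02, -9.62572676e-02,  1.04593075e+02]), 'force': array([ 0.71650367,  0.12019316, -0.22795715]), 'moment': array([-0.05497914, -0.00464318, -0.04851122]), 'opening': 0.08745355175439973}
0.0188
scene 479.8419241129115 261.5181483842978 199.69006102100724 0.0026504256055834246 [ 1.23334832 -0.22451477  0.87839383] [[0.351, 0.936, -0.006], [0.673, -0.257, -0.693], [-0.651, 0.239, -0.721]]
top 368.6671446542135 253.75940098360354 187.61995122240282 -0.08315430118798399 [0.42370553 0.01328299 1.05303506] [[-0.024, -0.999, -0.031], [-0.996, 0.027, -0.091], [0.092, 0.029, -0.995]]
```

View pics/scene0.png

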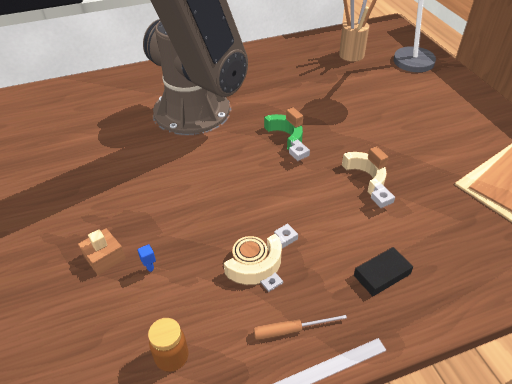

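View pics/top0.png

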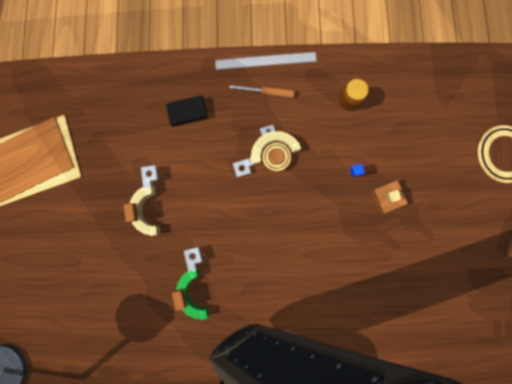

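```bash
python3 - <<'E'
import cv2
t=cv2.imread('pics/top0.png'); s=cv2.imread('pics/scene0.png')
def c(im,x,y,w,h,k): return cv2.resize(im[y:y+h,x:x+w],None,fx=k,fy=k,interpolation=cv2.INTER_CUBIC)
cv2.imwrite('pics/a.png',c(t,110,110,200,140,4))
cv2.imwrite('pics/b.png',c(t,330,140,100,75,6))
cv2.imwrite('pics/c.png',c(s,210,140,200,150,4))
E
```

```text
(no output)
```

View pics/a.png

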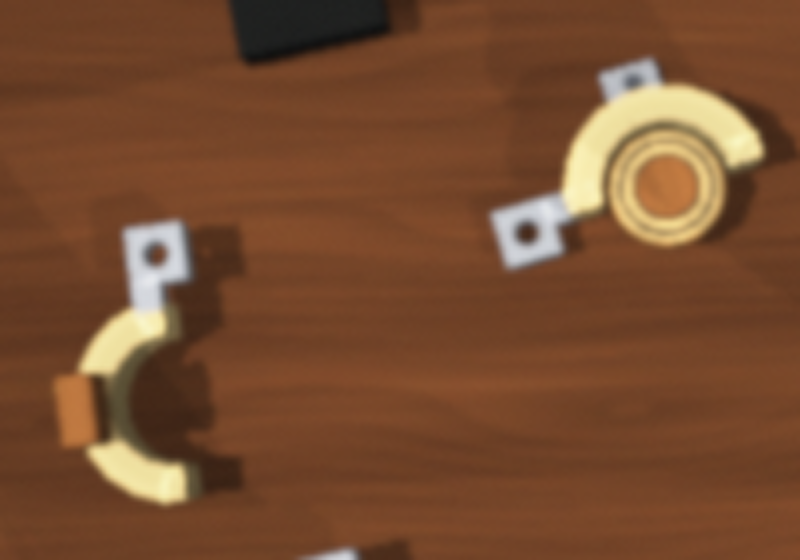

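View pics/b.png

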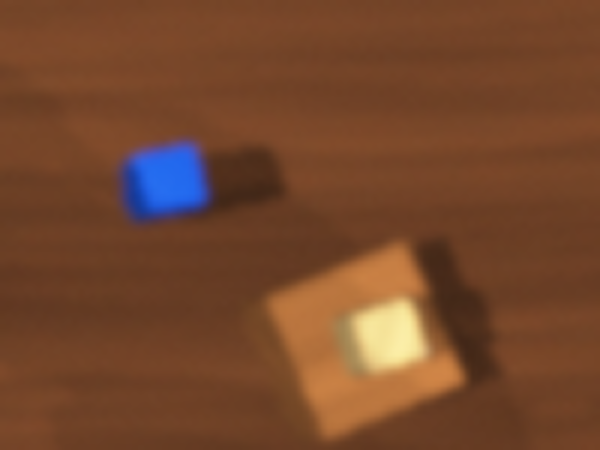

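View pics/c.png

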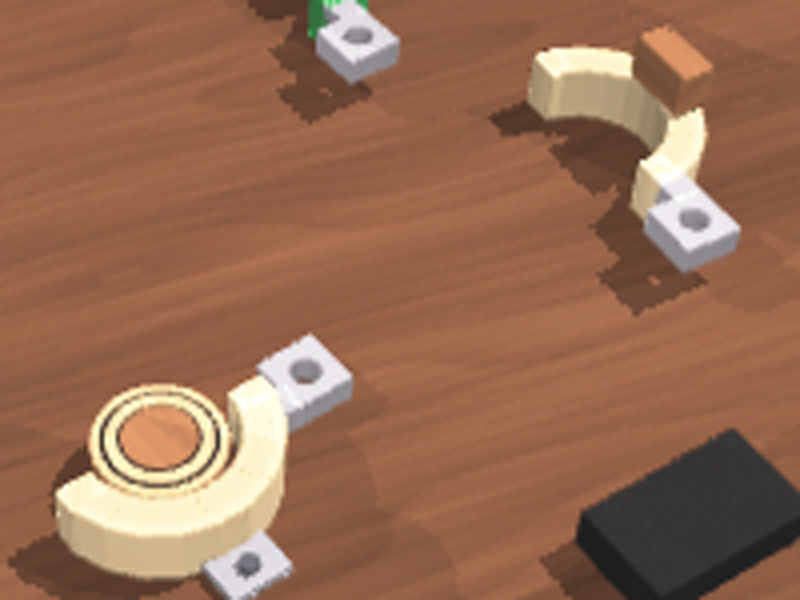

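```bash
cat > m.py <<'E'
from h import *
def load(f): return dict(np.load(f))
K=6
def up(s): return cv2.resize(s["pixels"],None,fx=K,fy=K,interpolation=cv2.INTER_CUBIC)
def unup(p): return (np.asarray(p,float)+0.5)/K-0.5
def cent(mask,box):
    m=np.zeros_like(mask); x0,y0,x1,y1=[int(b*K) for b in box]; m[y0:y1,x0:x1]=mask[y0:y1,x0:x1]
    n,l,st,c=cv2.connectedComponentsWithStats(m.astype(np.uint8)); 
    i=1+np.argmax(st[1:,4]); return unup(c[i]),st[i,4]/K**2,(l==i).astype(np.uint8)
def dark(s,seed,r=5,thr=None):
    # dark hole near seed: flood component below midway
    g=cv2.cvtColor(up(s),cv2.COLOR_RGB2GRAY); u,v=seed
    w=g[int((v-r)*K):int((v+r)*K),int((u-r)*K):int((u+r)*K)]
    t=(int(w.min())+int(np.percentile(w,85)))/2 if thr is None else thr
    m=(g<t); m2=m.astype(np.uint8); n,l,st,c=cv2.connectedComponentsWithStats(m2)
    yy,xx=np.unravel_index(w.argmin(),w.shape); i=l[int((v-r)*K)+yy,int((u-r)*K)+xx]
    return unup(c[i]),st[i,4]/K**2,t
def tri(s1,p1,s2,p2):
    c1,d1=ray(s1,p1);c2,d2=ray(s2,p2);d1=d1[0]/np.linalg.norm(d1);d2=d2[0]/np.linalg.norm(d2)
    k=np.linalg.lstsq(np.c_[d1,-d2],c2-c1,rcond=None)[0]
    a=c1+k[0]*d1;b=c2+k[1]*d2; return (a+b)/2,np.linalg.norm(a-b)
E
python3 - <<'E'
from m import *
T=load('pics/top0.npz');S=load('pics/scene0.npz')
for n,pt,ps,z in(("hinge",(241.5,168),(286,233),.019),("halfhole",(149,173.5),(383.5,194.5),.040)):
    a=dark(T,pt,4);b=dark(S,ps,4);print(n,a,b)
    print(plane(T,a[0],z),plane(S,b[0],z),tri(T,a[0],S,b[0]))
E
python3 - <<'E'
from m import *
T=load('pics/top0.npz');S=load('pics/scene0.npz')
for nm,s,bs in(("T",T,dict(ros=(255,135,297,175),han=(115,195,138,225),pin=(380,180,410,210),blue=(345,155,370,180))),("S",S,dict(ros=(225,230,275,270),han=(365,145,392,170),pin=(80,225,112,255),blue=(130,240,160,275)))):
    hsv=cv2.cvtColor(up(s),cv2.COLOR_RGB2HSV)
    for k,b in bs.items():
        for p in [((b[0]+b[2])//2,(b[1]+b[3])//2)]:
            print(nm,k,p,hsv[int(p[1]*K),int(p[0]*K)])
E
```

```text
hinge (array([241.22978548, 167.72834158]), np.float64(22.444444444444443), 121.0) (array([285.93633035, 232.57682398]), np.float64(34.138888888888886), 162.0)
[[0.57642971 0.07754448 0.019     ]] [[0.57731367 0.07633194 0.019     ]] (array([0.57647207, 0.07719841, 0.01776944]), np.float64(0.0008850572052163305))
halfhole (array([148.42427702, 173.14878234]), np.float64(24.333333333333332), 134.0) (array([383.13935837, 194.57456964]), np.float64(29.583333333333332), 174.0)
[[0.56576627 0.33840622 0.04      ]] [[0.56625536 0.33723079 0.04      ]] (array([0.56570355, 0.33820581, 0.03926939]), np.float64(0.0008782358060471111))
T ros (276, 155) [ 14 169 187]
T han (126, 210) [ 13 171 185]
T pin (395, 195) [ 24  95 247]
T blue (357, 167) [110 215 237]
S ros (250, 250) [ 12 137 222]
S han (378, 157) [ 12 135 164]
S pin (96, 240) [ 23  69 254]
S blue (145, 257) [111 188 182]
```

```bash
python3 - <<'E'
from m import *
T=load('pics/top0.npz');S=load('pics/scene0.npz')
def msk(s,vlo,lo,hi,smin=100,smax=255):
    h=cv2.cvtColor(up(s),cv2.COLOR_RGB2HSV); return (h[...,2]>vlo)&(h[...,0]>=lo)&(h[...,0]<=hi)&(h[...,1]>=smin)&(h[...,1]<=smax)
def rect(m): 
    c=max(cv2.findContours(m,cv2.RETR_EXTERNAL,cv2.CHAIN_APPROX_NONE)[0],key=cv2.contourArea)
    return unup(cv2.boxPoints(cv2.minAreaRect(c)))
a=cent(msk(T,150,8,18,140),(268,146,286,166));b=cent(msk(S,180,5,17,110),(238,240,262,260))
print("ros",a[:2],b[:2],plane(T,a[0],.034),plane(S,b[0],.034),tri(T,a[0],S,b[0]))
a=cent(msk(T,140,8,18,140),(120,198,136,226));b=cent(msk(S,175,5,17,110),(365,142,390,168))
print("han",a[:2],b[:2],plane(T,a[0],.074),plane(S,b[0],.074),tri(T,a[0],S,b[0]))
q=plane(T,rect(a[2]),.074)[:,:2];print(q.tolist(),np.linalg.norm(np.diff(q,axis=0),axis=1),q.mean(0)); 
e=np.diff(q,axis=0);print(np.degrees(np.arctan2(e[:,1],e[:,0])))
a=cent(msk(T,215,18,30,50,140),(384,180,408,208));b=cent(msk(S,240,15,30,30,120),(82,226,110,254))
print("pin",a[:2],b[:2],plane(T,a[0],.079),plane(S,b[0],.079),tri(T,a[0],S,b[0]))
q=plane(T,rect(a[2]),.079)[:,:2];print(q.tolist(),np.linalg.norm(np.diff(q,axis=0),axis=1),q.mean(0)); 
e=np.diff(q,axis=0);print(np.degrees(np.arctan2(e[:,1],e[:,0])))
hi=np.array([.5769,.0769]);
E
```

```text
ros (array([276.23330352, 156.17643113]), np.float64(186.33333333333334)) (array([249.34181709, 248.60208584]), np.float64(230.83333333333334)) [[ 0.60404243 -0.02202786  0.034     ]] [[ 0.60263529 -0.02275594  0.034     ]] (array([ 0.60367413, -0.02251234,  0.03519156]), np.float64(0.0010974946407419303))
han (array([128.29022171, 212.04586816]), np.float64(156.19444444444446)) (array([378.87048922, 152.66543554]), np.float64(114.69444444444444)) [[0.45648545 0.38318754 0.074     ]] [[0.45793937 0.38173089 0.074     ]] (array([0.45640199, 0.38338734, 0.07240499]), np.float64(0.000798783657415386))
[[0.4841574592433592, 0.39938896422671955], [0.48584763338386006, 0.37333598709046084], [0.43067937550125884, 0.3680255537757215], [0.42887996313556714, 0.39393936448322314]] [0.02610774 0.05542326 0.02597621] [0.45739111 0.38367247]
[ -86.28816585 -174.50171408   93.97214867]
pin (array([394.50824022, 195.51955307]), np.float64(99.44444444444444)) (array([ 95.56276919, 235.4296301 ]), np.float64(109.63888888888889)) [[ 0.48232341 -0.33096983  0.079     ]] [[ 0.4838899  -0.33230104  0.079     ]] (array([ 0.48235245, -0.33211105,  0.07711648]), np.float64(0.000915845336895764))
[[0.49122322020392006, -0.3136652735362518], [0.49961616282489874, -0.340247624674311], [0.472768682125242, -0.3481980074225091], [0.4644395356548875, -0.3216537972103259]] [0.02787585 0.02799993 0.02782031] [ 0.4820119  -0.33094118]
[ -72.47734035 -163.50432299  107.42101881]
```

```bash
cat > go.py <<'E'
import sys
from h import *
from scipy.spatial.transform import Rotation as Ro
def rel(x,y,z,yaw):
    o=sensors.get_obs(); R=Ro.from_euler('xyz',o['orientation'],degrees=True)
    d=R.inv().apply(np.array([x,y,z])-o['tool_pos'])/.15
    w=(R.inv()*Ro.from_euler('xyz',[180,0,yaw],degrees=True)).as_rotvec(degrees=True)/60
    print('t',round(o['clock'],2),'pos',o['tool_pos'].round(4),'rpy',o['orientation'].round(2),'F',o['force'].round(1),'open',round(o['opening'],4))
    print('shift',d.round(3),'turn',w.round(3))
if __name__=="__main__": rel(*map(float,sys.argv[1:5]))
E
python3 go.py .6 -.2 .2 96.5; python3 go.py .457 .3826 .2 96.5
```

```text
t 0.1 pos [ 0.17   -0.6528  0.2258] rpy [-1.7999e+02 -8.0000e-02  1.0459e+02] F [-0.9  0.3 -0.9] open 0.0876
shift [2.199 3.535 0.174] turn [-0.    -0.001  0.135]
t 0.1 pos [ 0.17   -0.6528  0.2258] rpy [-1.7999e+02 -8.0000e-02  1.0459e+02] F [-0.9  0.3 -0.9] open 0.0876
shift [6.198 3.591 0.18 ] turn [-0.    -0.001  0.135]
```

drive_tool(
  moves=[
    [0.17,0.27,0,0,0,0.05],
    [0.35,0.54,0,0,0,0.1],
    [0.5,0.8,0,0,0,0.135],
    [0.6,0.98,0,0,0,0.135],
  ],
  fingers=1,
)

```text
clock: 0.5
tool_pos: [0.2909, -0.5266, 0.2256]
orientation: [-180.0, -0.1, 96.5]
force: [1.2, -0.6, -0.5]
opening: 0.0875
```

drive_tool(
  moves=[
    [0.17,0.27,0,0,0,0],
    [0.35,0.54,0,0,0,0],
    [0.5,0.8,0,0,0,0],
    [0.6,0.98,0,0,0,0],
  ],
)

```text
clock: 0.9
tool_pos: [0.4286, -0.4186, 0.2256]
orientation: [-180.0, -0.1, 96.5]
force: [0.6, -0.5, 0.1]
opening: 0.0877
```

drive_tool(
  moves=[
    [0.17,0.27,0,0,0,0],
    [0.35,0.54,0,0,0,0],
    [0.5,0.8,0,0,0,0],
    [0.6,0.98,0,0,0,0],
  ],
)

```text
clock: 1.3
tool_pos: [0.5663, -0.3101, 0.2253]
orientation: [-180.0, -0.2, 96.6]
force: [-0.1, 0.4, -0.4]
opening: 0.088
```

```bash
python3 go.py .457 .3826 .15 96.5
```

```text
t 1.3 pos [ 0.5663 -0.3101  0.2253] rpy [-1.7996e+02 -1.5000e-01  9.6640e+01] F [-0.1  0.4 -0.4] open 0.088
shift [ 4.67  -0.19   0.515] turn [-0.001 -0.003  0.002]
```

drive_tool(
  moves=[
    [0.3,0,0,0,0,0],
    [0.6,0,0,0,0,0],
    [0.9,0,0,0,0,0],
    [1,0,0,0,0,0],
  ],
)

```text
clock: 1.7
tool_pos: [0.5483, -0.158, 0.2256]
orientation: [-179.9, -0.2, 96.8]
force: [0.8, -0.7, 0.2]
opening: 0.0878
```

drive_tool(
  moves=[
    [0.3,0,0,0,0,0],
    [0.6,0,0,0,0,0],
    [0.9,0,0,0,0,0],
    [1,0,0,0,0,0],
  ],
)

```text
clock: 2.1
tool_pos: [0.5301, -0.0063, 0.2261]
orientation: [-180.0, -0.2, 96.9]
force: [0.2, 0.9, 0.0]
opening: 0.0876
```

drive_tool(
  moves=[
    [0.3,0,0,0,0,0],
    [0.6,0,0,0,0,0],
    [0.9,0,0,0,0,0],
    [1,0,0,0,0,0],
  ],
)

```text
clock: 2.5
tool_pos: [0.5119, 0.1453, 0.2266]
orientation: [-180.0, -0.2, 97.0]
force: [0.4, -1.0, 0.0]
opening: 0.0878
```

drive_tool(
  moves=[
    [0.3,-0.05,0.1,0,0,0],
    [0.6,-0.1,0.2,0,0,0],
    [0.9,-0.15,0.3,0,0,0],
    [1,-0.19,0.4,0,0,0],
  ],
)

```text
clock: 2.9
tool_pos: [0.465, 0.2937, 0.1665]
orientation: [-180.0, -0.2, 97.1]
force: [0.9, -1.5, -0.5]
opening: 0.0881
```

```bash
python3 go.py .457 .3826 .1 96.5; python3 - <<'E'
from h import *
snap('scene','pics/s1.png');snap('top','pics/t1.png')
E
```

```text
t 2.9 pos [0.465  0.2937 0.1665] rpy [-179.99   -0.24   97.11] F [ 0.9 -1.5 -0.5] open 0.0881
shift [0.593 0.021 0.446] turn [-0.    -0.004  0.01 ]
```

View pics/s1.png

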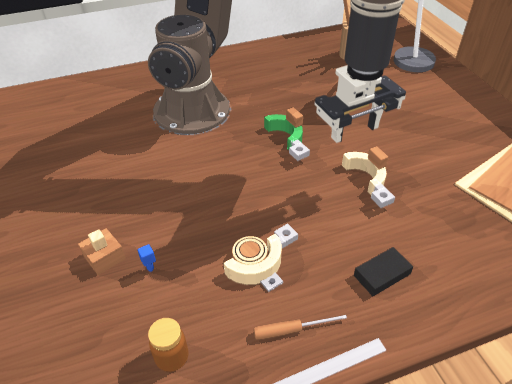

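drive_tool(
  moves=[
    [0.3,0.01,0,0,0,0.005],
    [0.593,0.021,0.05,0,0,0.01],
    [0.593,0.021,0.25,0,0,0.01],
    [0.593,0.021,0.446,0,0,0.01],
  ],
)

```text
clock: 3.4
tool_pos: [0.4566, 0.3807, 0.0979]
orientation: [-179.8, -0.2, 96.6]
force: [0.3, 0.3, -0.4]
opening: 0.0878
```

```bash
python3 go.py .457 .3826 .046 96.5
```

```text
t 3.4 pos [0.4566 0.3807 0.0979] rpy [-1.7984e+02 -1.5000e-01  9.6560e+01] F [ 0.3  0.3 -0.4] open 0.0878
shift [0.011 0.005 0.346] turn [-0.003 -0.003  0.001]
```

drive_tool(
  moves=[
    [0.011,0.005,0.12,0,0,0],
    [0.011,0.005,0.24,0,0,0],
    [0.011,0.005,0.346,0,0,0],
    [0.011,0.005,0.346,0,0,0],
  ],
)

```text
clock: 3.8
tool_pos: [0.4571, 0.3802, 0.0442]
orientation: [-179.7, 0.0, 96.5]
force: [0.4, -0.3, -0.3]
opening: 0.0876
```

drive_tool(
  moves=[
    [0,0,0,0,0,0],
    [0,0,0,0,0,0],
    [0,0,0,0,0,0],
    [0,0,0,0,0,0],
    [0,0,0,0,0,0],
    [0,0,0,0,0,0],
  ],
  fingers=-1,
)

```text
clock: 4.4
tool_pos: [0.457, 0.3804, 0.0445]
orientation: [-179.7, 0.0, 96.5]
force: [-0.2, -0.9, -0.3]
opening: 0.045
```

```bash
python3 go.py .457 .3826 .046 96.5; python3 - <<'E'
from h import *
s=snap('scene','pics/s2.png');t=snap('top','pics/t2.png')
a=cv2.imread('pics/t2.png')[140:260,90:190];b=cv2.imread('pics/s2.png')[60:240,300:450]
a=cv2.resize(a,(400,480),interpolation=2);b=cv2.resize(b,(400,480),interpolation=2);cv2.imwrite('pics/d.png',np.hstack([a,b]))
E
```

```text
t 4.4 pos [0.457  0.3804 0.0445] rpy [-1.7971e+02  1.0000e-02  9.6490e+01] F [-0.2 -0.9 -0.3] open 0.045
shift [ 0.015  0.001 -0.01 ] turn [-0.005  0.    -0.   ]
```

View pics/d.png

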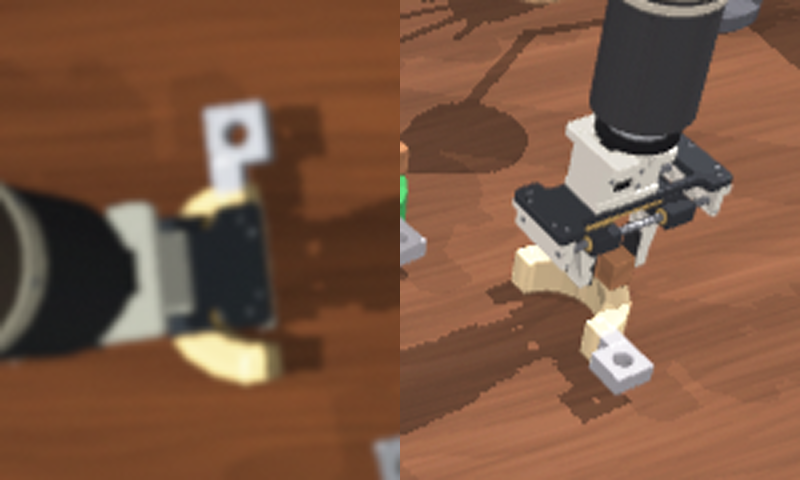

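The fingers straddle the handle block and are still closing (opening 45 mm). Both views show the knuckle hole clearly.

drive_tool(
  moves=[
    [0,0,0,0,0,0],
    [0,0,0,0,0,0],
    [0,0,0,0,0,0],
    [0,0,0,0,0,0],
    [0,0,0,0,0,0],
  ],
)

```text
clock: 5.0
tool_pos: [0.4571, 0.3806, 0.0445]
orientation: [-179.7, -0.0, 96.5]
force: [-0.5, 1.3, -0.8]
opening: 0.0259
```

```bash
cat > hh.py <<'E'
from m import *
import sys
def hole(seedxyz,z,tag):
    s=snap('scene',f'pics/s{tag}.png');t=snap('top',f'pics/t{tag}.png')
    r=[]
    for c in(t,s):
        p=proj(c,[seedxyz])[0]; a=dark(c,p,4); r.append(a[0]); print(p.round(1),a[0].round(2),round(a[1],1),plane(c,a[0],z)[0].round(4))
    x=tri(t,r[0],s,r[1]); print('tri',x[0].round(4),x[1].round(4))
if __name__=="__main__":
    x,y,z=map(float,sys.argv[1:4]); hole([x,y,z],z,sys.argv[4])
E
python3 hh.py .566 .338 .04 3; python3 go.py .457 .3826 .046 96.5
```

```text
[148.6 173.1] [149.37 173.12] 25.8 [0.5658 0.3357 0.04  ]
[383.4 194.4] [382.25 194.87] 29.8 [0.5664 0.3347 0.04  ]
tri [0.5657 0.3356 0.0392] 0.0007
t 5.1 pos [0.4571 0.3805 0.0444] rpy [-179.71    0.     96.49] F [ 0.3  1.4 -0. ] open 0.0258
shift [ 0.014  0.001 -0.011] turn [-0.005  0.    -0.   ]
```

```bash
python3 go.py .4679 .1222 .0446 96.5
```

```text
t 5.1 pos [0.4571 0.3805 0.0444] rpy [-179.71    0.     96.49] F [ 0.3  1.4 -0. ] open 0.0258
shift [-1.719e+00 -1.230e-01 -1.000e-03] turn [-0.005  0.    -0.   ]
```

drive_tool(
  moves=[
    [-0.07,-0.005,0,0,0,0],
    [-0.18,-0.013,0,0,0,0],
    [-0.31,-0.022,0,0,0,0],
    [-0.44,-0.031,0,0,0,0],
    [-0.57,-0.04,0,0,0,0],
    [-0.7,-0.05,0,0,0,0],
    [-0.82,-0.059,0,0,0,0],
    [-0.9,-0.064,0,0,0,0],
  ],
)

```text
clock: 5.9
tool_pos: [0.4626, 0.2431, 0.0444]
orientation: [-179.7, 0.0, 96.4]
force: [0.7, 0.2, -2.4]
opening: 0.0258
```

```bash
python3 go.py .4679 .1222 .0446 96.5; python3 hh.py .572 .199 .04 4
```

```text
t 5.9 pos [0.4626 0.2431 0.0444] rpy [-1.7968e+02  2.0000e-02  9.6430e+01] F [ 0.7  0.2 -2.4] open 0.0258
shift [-0.805 -0.055 -0.001] turn [-0.005  0.    -0.001]
[197.4 169.5] [198.26 169.74] 26.8 [0.5712 0.1965 0.04  ]
[333.2 211.1] [332.92 211.07] 31.1 [0.5717 0.1983 0.04  ]
tri [0.5715 0.1974 0.0399] 0.0018
```

View pics/s4.png

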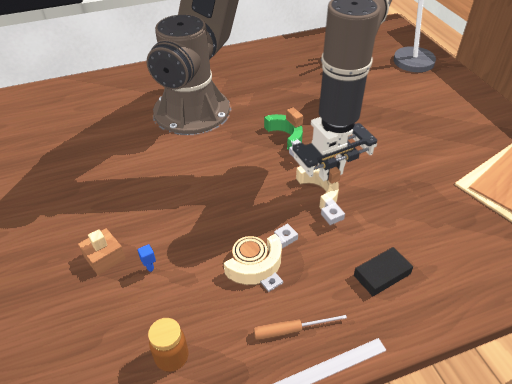

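drive_tool(
  moves=[
    [-0.06,-0.004,0,0,0,0],
    [-0.16,-0.011,0,0,0,0],
    [-0.28,-0.019,0,0,0,0],
    [-0.4,-0.027,0,0,0,0],
    [-0.52,-0.035,0,0,0,0],
    [-0.64,-0.044,0,0,0,0],
    [-0.74,-0.05,0,0,0,0],
    [-0.802,-0.054,0,0,0,0],
  ],
)

```text
clock: 6.8
tool_pos: [0.4676, 0.1206, 0.0445]
orientation: [-179.6, 0.1, 96.3]
force: [-0.3, -0.2, -2.5]
opening: 0.0256
```

drive_tool(
  moves=[
    [0,0,0,0,0,0],
  ],
)

```text
clock: 6.9
tool_pos: [0.4675, 0.1193, 0.0445]
orientation: [-179.6, 0.1, 96.2]
force: [-0.3, -0.5, -2.1]
opening: 0.0253
```

```bash
python3 go.py .468 .1226 .0446 96.5; python3 hh.py .577 .077 .04 5; python3 - <<'E'
import cv2,numpy as np
a=cv2.imread('pics/t5.png')[120:210,200:310];b=cv2.imread('pics/s5.png')[180:300,220:340]
cv2.imwrite('pics/e.png',np.hstack([cv2.resize(a,(400,400),interpolation=2),cv2.resize(b,(400,400),interpolation=2)]))
E
```

```text
t 6.9 pos [0.4675 0.1193 0.0445] rpy [-1.7961e+02  7.0000e-02  9.6230e+01] F [-0.3 -0.5 -2.1] open 0.0253
shift [ 0.022  0.006 -0.001] turn [-0.007  0.001 -0.005]
[240.9 166.4] [241.73 166.8 ] 24.2 [0.5759 0.0748 0.04  ]
[286.4 226.5] [284.77 226.74] 35.3 [0.5763 0.0732 0.04  ]
tri [0.5758 0.0742 0.0392] 0.0014
```

View pics/e.png

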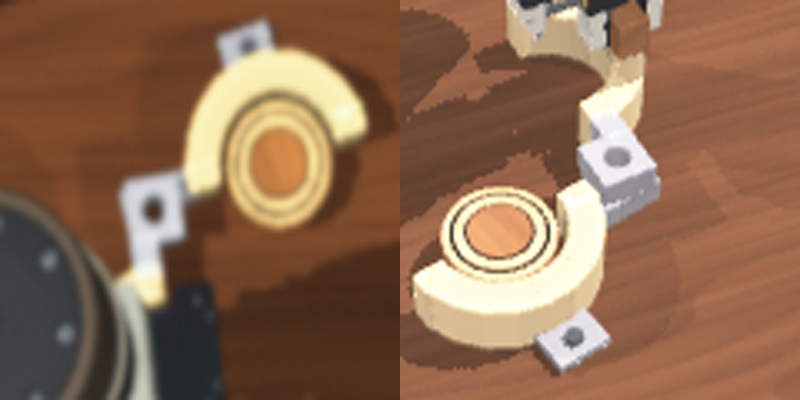

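drive_tool(
  moves=[
    [0.019,0.007,0,0,0,0],
    [0.019,0.007,0,0,0,0],
    [0.019,0.007,0,0,0,0],
  ],
)

```text
clock: 7.3
tool_pos: [0.4685, 0.1239, 0.0444]
orientation: [-179.6, 0.1, 96.3]
force: [0.1, 0.1, -1.3]
opening: 0.0258
```

```bash
python3 go.py .4683 .1222 .0446 96.5; python3 hh.py .577 .077 .04 6
```

```text
t 7.3 pos [0.4685 0.1239 0.0444] rpy [-1.7963e+02  7.0000e-02  9.6320e+01] F [ 0.1  0.1 -1.3] open 0.0258
shift [-0.011 -0.002 -0.001] turn [-0.006  0.001 -0.003]
[240.9 166.4] [240.4 166.5] 22.7 [0.5768 0.0785 0.04  ]
[286.4 226.5] [286.89 226.53] 34.8 [0.5774 0.078  0.04  ]
tri [0.5769 0.0784 0.0393] 0.0003
```

drive_tool(
  moves=[
    [-0.008,-0.002,0,0,0,0],
    [-0.008,-0.002,0,0,0,0],
    [-0.008,-0.002,0,0,0,0],
  ],
)

```text
clock: 7.7
tool_pos: [0.4682, 0.1224, 0.0445]
orientation: [-179.6, 0.1, 96.3]
force: [0.4, -0.3, -2.9]
opening: 0.0257
```

```bash
python3 go.py .4683 .1222 .0446 96.5; python3 hh.py .577 .077 .04 7
```

```text
t 7.7 pos [0.4682 0.1224 0.0445] rpy [-1.7962e+02  7.0000e-02  9.6310e+01] F [ 0.4 -0.3 -2.9] open 0.0257
shift [-0.001  0.001 -0.001] turn [-0.006  0.001 -0.003]
[240.9 166.4] [240.81 166.6 ] 23.7 [0.5765 0.0773 0.04  ]
[286.4 226.5] [286.19 226.67] 36.3 [0.5772 0.0763 0.04  ]
tri [0.5765 0.077  0.039 ] 0.0008
```

drive_tool(
  moves=[
    [0,0,0,0,0,0],
    [0,0,0,0,0,0],
    [0,0,0,0,0,0],
    [0,0,0,0,0,0],
    [0,0,0,0,0,0],
    [0,0,0,0,0,0],
  ],
  fingers=1,
)

```text
clock: 8.4
tool_pos: [0.4683, 0.1224, 0.0445]
orientation: [-179.6, 0.1, 96.3]
force: [-0.3, -0.6, 0.2]
opening: 0.068
```

drive_tool(
  moves=[
    [0,0,-0.15,0,0,0],
    [0,0,-0.4,0,0,0],
    [0,0,-0.7,0,0,0],
    [0,0,-1,0,0,0],
    [0,0,-1,0,0,0],
  ],
)

```text
clock: 8.9
tool_pos: [0.4724, 0.1242, 0.2009]
orientation: [179.8, -0.2, 96.4]
force: [0.5, 0.2, -1.1]
opening: 0.0875
```

```bash
python3 go.py .4825 -.3320 .2 107; python3 hh.py .577 .077 .04 8;python3 - <<'E'
import cv2,numpy as np
a=cv2.imread('pics/t8.png')[120:210,200:310];b=cv2.imread('pics/s8.png')[160:280,220:340]
cv2.imwrite('pics/e2.png',np.hstack([cv2.resize(a,(400,400),interpolation=2),cv2.resize(b,(400,400),interpolation=2)]))
E
```

```text
t 8.9 pos [0.4724 0.1242 0.2009] rpy [ 1.798e+02 -1.600e-01  9.637e+01] F [ 0.5  0.2 -1.1] open 0.0875
shift [-3.03e+00 -2.70e-01 -3.00e-03] turn [ 0.004 -0.002 -0.177]
[240.9 166.4] [240.79 166.58] 23.6 [0.5766 0.0774 0.04  ]
[286.4 226.5] [286.27 226.63] 35.7 [0.5772 0.0765 0.04  ]
tri [0.5766 0.0771 0.0392] 0.0007
```

View pics/e2.png

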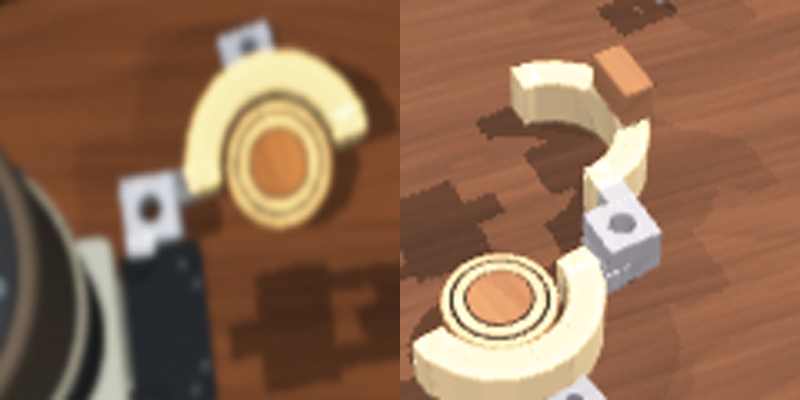

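drive_tool(
  moves=[
    [-0.3,-0.025,0,0,0,-0.03],
    [-0.6,-0.05,0,0,0,-0.06],
    [-0.9,-0.08,0,0,0,-0.1],
    [-1,-0.09,0,0,0,-0.1],
  ],
)

```text
clock: 9.4
tool_pos: [0.4711, -0.0305, 0.1942]
orientation: [-179.6, -0.0, 102.3]
force: [0.5, 0.5, -0.0]
opening: 0.0877
```

drive_tool(
  moves=[
    [-0.3,0,0,0,0,-0.03],
    [-0.6,0,0,0,0,-0.077],
    [-0.9,0,0,0,0,-0.077],
    [-1,0,0,0,0,-0.077],
  ],
)

```text
clock: 9.8
tool_pos: [0.5024, -0.1801, 0.1921]
orientation: [-179.4, -0.1, 106.7]
force: [-0.3, 0.5, -0.2]
opening: 0.0876
```

```bash
python3 go.py .4828 -.3318 .11 107
```

```text
t 9.8 pos [ 0.5024 -0.1801  0.1921] rpy [-1.7942e+02 -1.2000e-01  1.0674e+02] F [-0.3  0.5 -0.2] open 0.0876
shift [-0.932 -0.411  0.55 ] turn [-0.01  -0.002 -0.004]
```

drive_tool(
  moves=[
    [-0.28,-0.12,0.05,0,0,0],
    [-0.56,-0.25,0.1,0,0,0],
    [-0.85,-0.37,0.2,-0.01,0,0],
    [-0.932,-0.411,0.4,-0.01,0,0],
    [-0.932,-0.411,0.55,-0.01,0,0],
    [-0.932,-0.411,0.55,-0.01,0,0],
  ],
)

```text
clock: 10.4
tool_pos: [0.4794, -0.3311, 0.1054]
orientation: [-179.6, -0.4, 106.6]
force: [0.2, 0.4, -0.7]
opening: 0.0872
```

```bash
python3 go.py .4828 -.3318 .048 107; python3 - <<'E'
from h import *
s=snap('scene','pics/s9.png');t=snap('top','pics/t9.png')
a=cv2.imread('pics/t9.png')[140:240,330:440];b=cv2.imread('pics/s9.png')[170:290,50:170]
cv2.imwrite('pics/f.png',np.hstack([cv2.resize(a,(400,400),interpolation=2),cv2.resize(b,(400,400),interpolation=2)]))
E
```

```text
t 10.4 pos [ 0.4794 -0.3311  0.1054] rpy [-179.64   -0.43  106.61] F [ 0.2  0.4 -0.7] open 0.0872
shift [-0.014  0.023  0.382] turn [-0.006 -0.007 -0.006]
```

View pics/f.png

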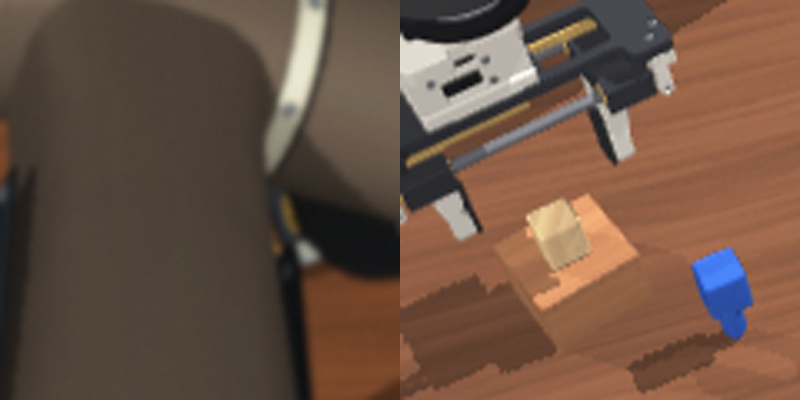

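drive_tool(
  moves=[
    [-0.014,0.023,0,-0.006,-0.007,-0.006],
    [-0.014,0.023,0.12,-0.006,-0.007,-0.006],
    [-0.014,0.023,0.24,-0.006,-0.007,-0.006],
    [-0.014,0.023,0.34,-0.006,-0.007,-0.006],
    [-0.014,0.023,0.36,-0.006,-0.007,-0.006],
    [-0.014,0.023,0.36,-0.006,-0.007,-0.006],
  ],
)

```text
clock: 11.1
tool_pos: [0.4868, -0.3321, 0.0562]
orientation: [179.7, 0.3, 107.2]
force: [0.3, -0.2, -0.2]
opening: 0.0877
```

```bash
python3 go.py .4828 -.3318 .05 107; python3 - <<'E'
from h import *
s=snap('scene','pics/s10.png')
b=cv2.imread('pics/s10.png')[180:300,40:160]
cv2.imwrite('pics/f2.png',cv2.resize(b,(500,500),interpolation=2))
E
```

```text
t 11.1 pos [ 0.4868 -0.3321  0.0562] rpy [179.7    0.28 107.19] F [ 0.3 -0.2 -0.2] open 0.0877
shift [ 0.01  -0.025  0.041] turn [0.005 0.005 0.003]
```

View pics/f2.png

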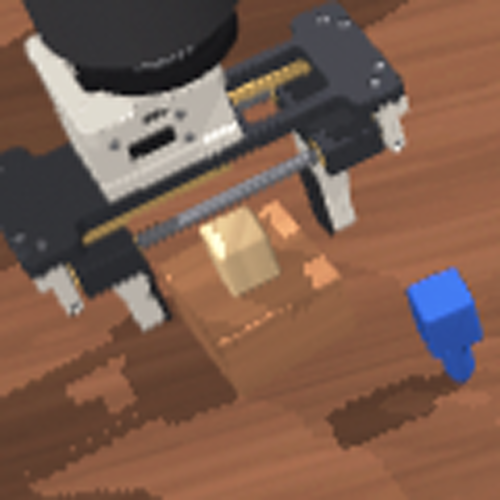

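drive_tool(
  moves=[
    [0.005,-0.012,0.02,0,0,0],
    [0.01,-0.025,0.038,0.005,0.005,0.003],
    [0.01,-0.025,0.038,0.005,0.005,0.003],
  ],
)

```text
clock: 11.45
tool_pos: [0.4829, -0.332, 0.051]
orientation: [180.0, -0.0, 107.0]
force: [-0.5, 0.1, 0.3]
opening: 0.0874
```

```bash
python3 go.py .4828 -.3318 .05 107
```

```text
t 11.45 pos [ 0.4829 -0.332   0.051 ] rpy [179.97  -0.   106.99] F [-0.5  0.1  0.3] open 0.0874
shift [ 0.001 -0.     0.007] turn [ 0. -0. -0.]
```

drive_tool(
  moves=[
    [0,0,0.01,0,0,0],
    [0,0,0.01,0,0,0],
    [0,0,0.01,0,0,0],
    [0,0,0.01,0,0,0],
    [0,0,0.01,0,0,0],
    [0,0,0.01,0,0,0],
    [0,0,0.01,0,0,0],
    [0,0,0.01,0,0,0],
  ],
  fingers=-1,
)

```text
clock: 12.25
tool_pos: [0.4829, -0.332, 0.0495]
orientation: [180.0, -0.0, 107.0]
force: [0.3, 0.7, 0.7]
opening: 0.029
```

drive_tool(
  moves=[
    [0,0,0,0,0,0],
    [0,0,0,0,0,0],
    [0,0,0,0,0,0],
  ],
)

```text
clock: 12.55
tool_pos: [0.4829, -0.332, 0.0495]
orientation: [180.0, -0.0, 107.0]
force: [0.8, -0.1, -0.4]
opening: 0.0277
```

```bash
python3 go.py .4828 -.3318 .049 107
```

```text
t 12.55 pos [ 0.4829 -0.332   0.0495] rpy [179.97  -0.   106.99] F [ 0.8 -0.1 -0.4] open 0.0277
shift [ 0.001 -0.001  0.003] turn [ 0. -0. -0.]
```

drive_tool(
  moves=[
    [0,0,-0.04,0,0,0],
    [0,0,-0.12,0,0,0],
    [0,0,-0.22,0,0,0],
    [0,0,-0.34,0,0,0],
    [0,0,-0.48,0,0,0],
    [0,0,-0.62,0,0,0],
    [0,0,-0.72,0,0,0],
    [0,0,-0.75,0,0,0],
  ],
)

```text
clock: 13.35
tool_pos: [0.4839, -0.3325, 0.165]
orientation: [179.8, 0.1, 107.0]
force: [-0.3, -0.0, -0.4]
opening: 0.0277
```

```bash
python3 go.py .5769 .0769 .165 107; python3 - <<'E'
from h import *
s=snap('scene','pics/s11.png')
b=cv2.imread('pics/s11.png')[150:290,20:160]
cv2.imwrite('pics/f3.png',cv2.resize(b,(560,560),interpolation=2))
E
```

```text
t 13.35 pos [ 0.4839 -0.3325  0.165 ] rpy [1.7979e+02 1.4000e-01 1.0701e+02] F [-0.3 -0.  -0.4] open 0.0277
shift [ 2.428e+00  1.391e+00 -1.000e-03] turn [0.003 0.002 0.   ]
```

View pics/f3.png

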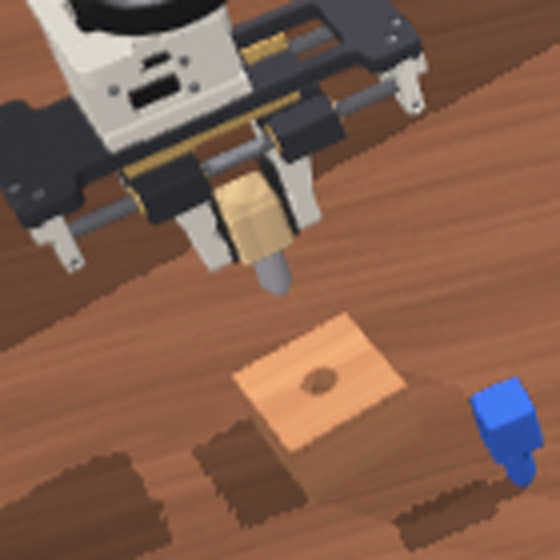

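drive_tool(
  moves=[
    [0.2,0.11,0,0,0,0],
    [0.45,0.26,0,0,0,0],
    [0.7,0.4,0,0,0,0],
    [0.9,0.52,0,0,0,0],
    [1,0.58,0,0,0,0],
  ],
)

```text
clock: 13.9
tool_pos: [0.523, -0.161, 0.1639]
orientation: [179.8, 0.1, 107.1]
force: [-0.3, -0.5, -1.8]
opening: 0.0277
```

drive_tool(
  moves=[
    [0.2,0.11,0,0,0,0],
    [0.45,0.26,0,0,0,0],
    [0.7,0.4,0,0,0,0],
    [0.9,0.52,0,0,0,0],
    [1,0.58,0,0,0,0],
  ],
)

```text
clock: 14.4
tool_pos: [0.5622, 0.0104, 0.1633]
orientation: [179.9, 0.1, 107.2]
force: [0.0, -0.7, -0.9]
opening: 0.0281
```

```bash
python3 go.py .5769 .0769 .115 107
```

```text
t 14.4 pos [0.5622 0.0104 0.1633] rpy [1.7989e+02 7.0000e-02 1.0720e+02] F [ 0.  -0.7 -0.9] open 0.0281
shift [0.395 0.224 0.322] turn [0.002 0.001 0.003]
```

drive_tool(
  moves=[
    [0.13,0.07,0.08,0,0,0],
    [0.26,0.15,0.16,0,0,0],
    [0.36,0.2,0.25,0,0,0],
    [0.395,0.224,0.322,0,0,0],
    [0.395,0.224,0.322,0,0,0],
  ],
)

```text
clock: 14.9
tool_pos: [0.5757, 0.0768, 0.1128]
orientation: [-179.9, 0.1, 107.2]
force: [-0.1, 0.1, -0.5]
opening: 0.0279
```

drive_tool(
  moves=[
    [0,0,0,0,0,0],
  ],
)

```text
clock: 15.0
tool_pos: [0.5756, 0.0761, 0.1127]
orientation: [-179.9, 0.1, 107.2]
force: [0.7, -1.6, -0.6]
opening: 0.0282
```

```bash
python3 go.py .5769 .0769 .105 107; python3 - <<'E'
from h import *
s=snap('scene','pics/s12.png');t=snap('top','pics/t12.png')
print(proj(s,[[.577,.077,.04]]))
b=cv2.imread('pics/s12.png')[140:260,220:340];a=cv2.imread('pics/t12.png')[110:220,190:300]
cv2.imwrite('pics/f4.png',np.hstack([cv2.resize(a,(330,330),interpolation=2),cv2.resize(b[:,:],(480,480),interpolation=2)[:330*0+480][:480][0:330+0]]) if 0 else cv2.resize(b,(600,600),interpolation=2))
cv2.imwrite('pics/f5.png',cv2.resize(a,(440,440),interpolation=2))
E
```

```text
t 15.0 pos [0.5756 0.0761 0.1127] rpy [-1.7986e+02  1.1000e-01  1.0722e+02] F [ 0.7 -1.6 -0.6] open 0.0282
shift [0.002 0.01  0.051] turn [-0.002  0.002  0.004]
[[286.42788828 226.51982355]]
```

View pics/f4.png

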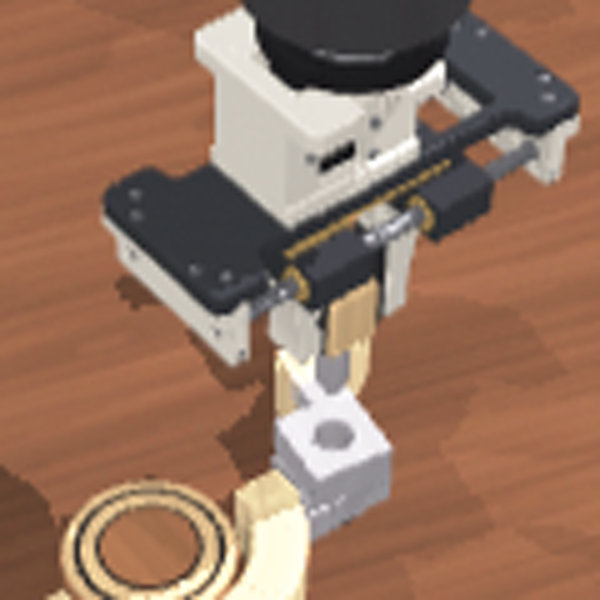

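View pics/f5.png

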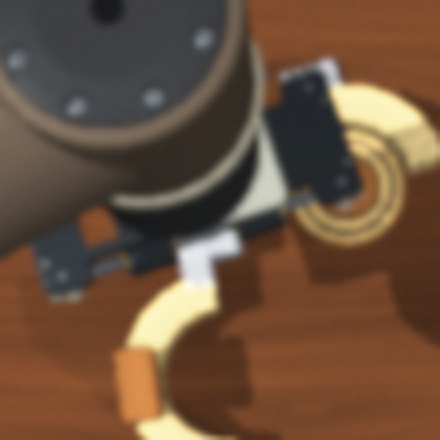

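```bash
python3 - <<'E'
from m import *
S=load('pics/s12.npz')
x,y,z=.5756,.0761,.1127
for dz in(-.0425,-.033,-.02,-.0045): print(dz,proj(S,[[x,y,z+dz]]).round(2))
print('dx,dy grad',proj(S,[[x+.01,y,.07],[x,y+.01,.07]])-proj(S,[[x,y,.07]]))
im=S["pixels"].astype(int)
for r in range(208,226): print(r,[tuple(im[r,c]) for c in range(280,295)] if r in(212,218) else cv2.cvtColor(S["pixels"],cv2.COLOR_RGB2HSV)[r,278:297,1].tolist())
E
```

```text
-0.0425 [[286.23 217.45]]
-0.033 [[286.36 214.62]]
-0.02 [[286.54 210.7 ]]
-0.0045 [[286.76 205.93]]
dx,dy grad [[ 1.71551157  3.11026004]
 [ 4.08689599 -1.17731279]]
208 [20, 20, 19, 18, 20, 20, 15, 87, 95, 96, 95, 96, 96, 83, 85, 79, 117, 133, 133]
209 [21, 21, 19, 20, 18, 18, 15, 87, 96, 94, 95, 96, 83, 69, 79, 76, 127, 133, 133]
210 [21, 21, 19, 18, 20, 19, 11, 90, 95, 95, 61, 29, 73, 75, 76, 77, 130, 134, 133]
211 [43, 21, 20, 19, 29, 8, 9, 36, 61, 29, 10, 8, 77, 76, 76, 89, 128, 132, 132]
212 [(np.int64(185), np.int64(179), np.int64(169)), (np.int64(235), np.int64(223), np.int64(191)), (np.int64(255), np.int64(252), np.int64(228)), (np.int64(152), np.int64(147), np.int64(149)), (np.int64(149), np.int64(146), np.int64(151)), (np.int64(150), np.int64(145), np.int64(148)), (np.int64(150), np.int64(144), np.int64(145)), (np.int64(149), np.int64(146), np.int64(151)), (np.int64(146), np.int64(142), np.int64(148)), (np.int64(140), np.int64(135), np.int64(140)), (np.int64(225), np.int64(199), np.int64(155)), (np.int64(230), np.int64(206), np.int64(161)), (np.int64(229), np.int64(206), 
[... 999 characters left out ...]
3), np.int64(203)), (np.int64(216), np.int64(183), np.int64(142)), (np.int64(143), np.int64(99), np.int64(73)), (np.int64(140), np.int64(92), np.int64(68)), (np.int64(140), np.int64(92), np.int64(68))]
219 [38, 11, 7, 8, 3, 3, 3, 4, 4, 3, 3, 3, 4, 107, 130, 131, 129, 130, 128]
220 [75, 24, 9, 9, 7, 4, 3, 4, 3, 3, 3, 4, 3, 23, 119, 131, 130, 134, 130]
221 [72, 45, 8, 8, 4, 4, 4, 4, 4, 4, 3, 3, 4, 4, 52, 128, 134, 133, 134]
222 [37, 4, 4, 3, 3, 4, 4, 3, 4, 4, 4, 3, 4, 4, 5, 52, 128, 130, 129]
223 [3, 4, 4, 3, 3, 4, 4, 5, 6, 5, 5, 4, 3, 4, 3, 5, 117, 131, 129]
224 [3, 3, 4, 4, 3, 5, 8, 9, 10, 10, 11, 8, 4, 4, 4, 4, 24, 125, 132]
225 [5, 3, 4, 5, 5, 7, 8, 8, 8, 12, 10, 8, 7, 3, 4, 4, 4, 50, 129]
```

drive_tool(
  moves=[
    [0.002,0.01,0.02,-0.002,0.002,0.004],
    [0.003,0.01,0.05,-0.002,0.002,0.004],
    [0.003,0.01,0.08,-0.002,0.002,0.004],
    [0.003,0.01,0.1,-0.002,0.002,0.004],
    [0.003,0.01,0.1,-0.002,0.002,0.004],
  ],
)

```text
clock: 15.6
tool_pos: [0.5765, 0.0766, 0.0973]
orientation: [-179.9, -0.0, 106.9]
force: [0.5, -0.3, -0.8]
opening: 0.0281
```

```bash
python3 go.py .5769 .0769 .08 107
```

```text
t 15.6 pos [0.5765 0.0766 0.0973] rpy [-1.7995e+02 -2.0000e-02  1.0694e+02] F [ 0.5 -0.3 -0.8] open 0.0281
shift [0.001 0.003 0.115] turn [-0.001 -0.    -0.001]
```

drive_tool(
  moves=[
    [0.001,0.003,0.02,0,0,0],
    [0.001,0.003,0.04,0,0,0],
    [0.001,0.003,0.06,0,0,0],
    [0.001,0.003,0.08,0,0,0],
    [0.001,0.003,0.1,0,0,0],
    [0.001,0.003,0.115,0,0,0],
    [0.001,0.003,0.115,0,0,0],
  ],
)

```text
clock: 16.3
tool_pos: [0.5766, 0.0768, 0.0796]
orientation: [-179.9, -0.0, 106.9]
force: [-1.5, -0.3, -0.9]
opening: 0.0279
```

```bash
python3 go.py .5769 .0769 .0445 107; python3 - <<'E'
from h import *
s=snap('scene','pics/s13.png')
b=cv2.imread('pics/s13.png')[160:260,230:330]
cv2.imwrite('pics/f6.png',cv2.resize(b,(500,500),interpolation=2))
E
```

```text
t 16.3 pos [0.5766 0.0768 0.0796] rpy [-1.7991e+02 -2.0000e-02  1.0693e+02] F [-1.5 -0.3 -0.9] open 0.0279
shift [0.    0.002 0.234] turn [-0.002 -0.    -0.001]
```

View pics/f6.png

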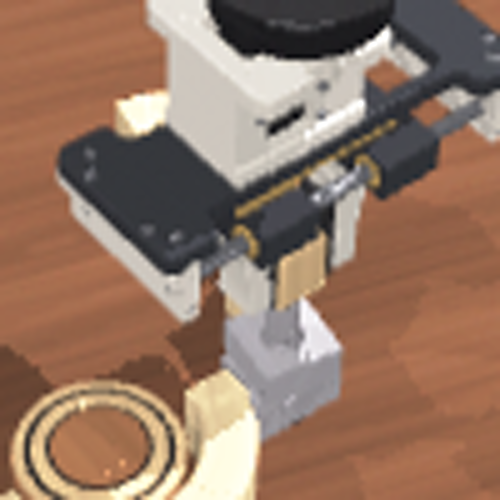

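drive_tool(
  moves=[
    [0,0.001,0.02,0,0,0],
    [0,0.001,0.04,0,0,0],
    [0,0.001,0.06,0,0,0],
    [0,0.001,0.08,0,0,0],
    [0,0.001,0.1,0,0,0],
    [0,0.001,0.12,0,0,0],
    [0,0.001,0.13,0,0,0],
  ],
)

```text
clock: 17.05
tool_pos: [0.5767, 0.0768, 0.0599]
orientation: [-179.9, -0.0, 106.9]
force: [-0.4, -0.1, -1.1]
opening: 0.0279
```

```bash
python3 go.py .5769 .0769 .0445 107
```

```text
t 17.05 pos [0.5767 0.0768 0.0599] rpy [-1.7990e+02 -2.0000e-02  1.0693e+02] F [-0.4 -0.1 -1.1] open 0.0279
shift [0.    0.001 0.103] turn [-0.002 -0.    -0.001]
```

No contact force; continue to home.

drive_tool(
  moves=[
    [0,0.001,0.02,0,0,0],
    [0,0.001,0.04,0,0,0],
    [0,0.001,0.055,0,0,0],
    [0,0.001,0.07,0,0,0],
    [0,0.001,0.085,0,0,0],
    [0,0.001,0.097,0,0,0],
    [0,0.001,0.097,0,0,0],
  ],
)

```text
clock: 17.75
tool_pos: [0.5767, 0.0768, 0.0451]
orientation: [-179.9, -0.0, 106.9]
force: [0.7, 0.9, -0.3]
opening: 0.0278
```

```bash
python3 go.py .5769 .0769 .0445 107
```

```text
t 17.75 pos [0.5767 0.0768 0.0451] rpy [-1.7987e+02 -2.0000e-02  1.0693e+02] F [ 0.7  0.9 -0.3] open 0.0278
shift [0.    0.002 0.004] turn [-0.002 -0.    -0.001]
```

drive_tool(
  moves=[
    [0,0,0.006,0,0,0],
    [0,0,0.01,0,0,0],
    [0,0,0.014,0,0,0],
    [0,0,0.014,0,0,0],
  ],
)

```text
clock: 18.15
tool_pos: [0.5777, 0.0771, 0.0439]
orientation: [-180.0, -0.0, 107.0]
force: [0.4, 0.2, 5.1]
opening: 0.0281
```

```bash
python3 go.py .5769 .0769 .0445 107; python3 - <<'E'
from h import *
s=snap('scene','pics/s14.png')
b=cv2.imread('pics/s14.png')[160:260,230:330]
cv2.imwrite('pics/f7.png',cv2.resize(b,(500,500),interpolation=2))
E
```

```text
t 18.15 pos [0.5777 0.0771 0.0439] rpy [-1.7999e+02 -1.0000e-02  1.0696e+02] F [0.4 0.2 5.1] open 0.0281
shift [ 0.    -0.005 -0.004] turn [-0.    -0.    -0.001]
```

View pics/f7.png

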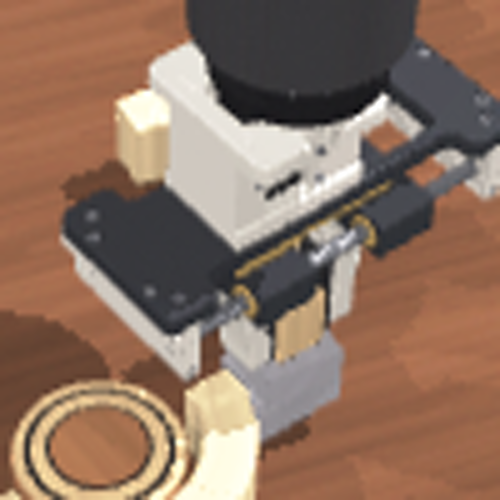

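drive_tool(
  moves=[
    [0,0,0,0,0,0],
    [0,0,0,0,0,0],
    [0,0,0,0,0,0],
    [0,0,0,0,0,0],
    [0,0,0,0,0,0],
  ],
  fingers=0.2,
)

```text
clock: 18.7
tool_pos: [0.5775, 0.077, 0.0438]
orientation: [-180.0, -0.0, 107.0]
force: [-0.7, -0.3, 0.4]
opening: 0.0521
```

drive_tool(
  moves=[
    [0,0,-0.05,0,0,0],
    [0,0,-0.15,0,0,0],
    [0,0,-0.3,0,0,0],
    [0,0,-0.5,0,0,0],
    [0,0,-0.75,0,0,0],
    [0,0,-0.8,0,0,0],
  ],
)

```text
clock: 19.3
tool_pos: [0.5799, 0.0776, 0.169]
orientation: [179.6, 0.0, 107.0]
force: [0.1, 0.7, 0.6]
opening: 0.0527
```

```bash
python3 go.py .4682 .1224 .14 96.3;  python3 - <<'E'
from h import *
s=snap('scene','pics/s15.png')
b=cv2.imread('pics/s15.png')[150:270,230:350]
cv2.imwrite('pics/f8.png',cv2.resize(b,(600,600),interpolation=2))
E
```

```text
t 19.3 pos [0.5799 0.0776 0.169 ] rpy [179.62   0.   107.01] F [0.1 0.7 0.6] open 0.0527
shift [ 0.503 -0.626  0.189] turn [ 0.006 -0.001  0.178]
```

View pics/f8.png

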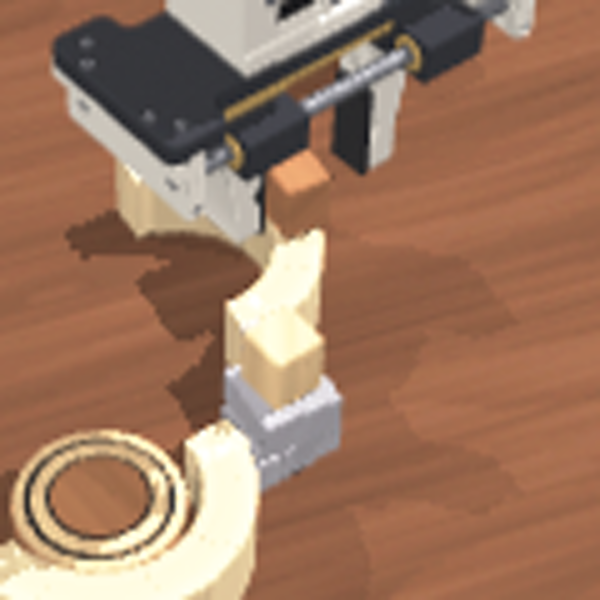

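drive_tool(
  moves=[
    [0.15,-0.19,0,0,0,0.05],
    [0.33,-0.41,0,0,0,0.1],
    [0.48,-0.6,0.05,0,0,0.178],
    [0.503,-0.626,0.12,0.006,0,0.178],
    [0.503,-0.626,0.189,0.006,0,0.178],
    [0.503,-0.626,0.189,0.006,0,0.178],
  ],
)

```text
clock: 19.95
tool_pos: [0.4674, 0.122, 0.1377]
orientation: [-179.8, 0.0, 96.4]
force: [-0.5, 0.0, -0.8]
opening: 0.0525
```

```bash
python3 go.py .4682 .1224 .0445 96.3;  python3 - <<'E'
from m import *
s=snap('scene','pics/s16.png');t=snap('top','pics/t16.png')
b=cv2.imread('pics/s16.png')[110:270,230:390];cv2.imwrite('pics/f9.png',cv2.resize(b,(600,600),interpolation=2))
E
```

```text
t 19.95 pos [0.4674 0.122  0.1377] rpy [-1.7985e+02  2.0000e-02  9.6350e+01] F [-0.5  0.  -0.8] open 0.0525
shift [0.002 0.007 0.622] turn [-0.003  0.     0.001]
```

View pics/f9.png

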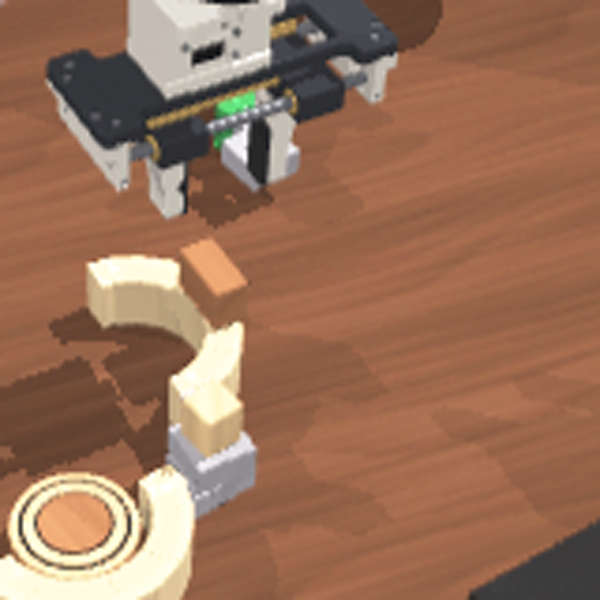

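drive_tool(
  moves=[
    [0.002,0.007,0.12,-0.003,0,0],
    [0.002,0.007,0.26,-0.003,0,0],
    [0.002,0.007,0.4,-0.003,0,0],
    [0.002,0.007,0.5,-0.003,0,0],
    [0.002,0.007,0.58,-0.003,0,0],
    [0.002,0.007,0.617,-0.003,0,0],
    [0.002,0.007,0.617,-0.003,0,0],
  ],
)

```text
clock: 20.75
tool_pos: [0.4695, 0.122, 0.0456]
orientation: [180.0, 0.1, 96.3]
force: [-0.2, 0.3, 0.4]
opening: 0.0523
```

drive_tool(
  moves=[
    [0,0,0,0,0,0],
    [0,0,0,0,0,0],
    [0,0,0,0,0,0],
    [0,0,0,0,0,0],
    [0,0,0,0,0,0],
    [0,0,0,0,0,0],
  ],
  fingers=-1,
)

```text
clock: 21.35
tool_pos: [0.4698, 0.1223, 0.0461]
orientation: [179.9, 0.0, 96.3]
force: [-1.4, 0.8, 5.4]
opening: 0.0257
```

```bash
cat > arc.py <<'E'
import sys
from h import *
from scipy.spatial.transform import Rotation as Ro
H=np.array([.5769,.0769]); B=15.0  # hinge, base yaw
def main(to,n):   # to: half yaw rel. to base at the end, n rows
    o=sensors.get_obs(); p=o['tool_pos']; R=Ro.from_euler('xyz',o['orientation'],degrees=True)
    yaw=o['orientation'][2]; relc=(yaw-180)-B
    print('t',round(o['clock'],2),'pos',p.round(4),'rpy',o['orientation'].round(2),'rel',round(relc,2),'F',o['force'].round(1),'M',o['moment'].round(2),'open',round(o['opening'],4),'radius',np.linalg.norm(p[:2]-H).round(4))
    off=np.array([-.058,-.103]) 
    for k in range(1,n+1):
        a=relc+(to-relc)*k/n; g=np.radians(a+B); c,s=np.cos(g),np.sin(g)
        q=H+[c*off[0]-s*off[1],s*off[0]+c*off[1]]
        d=R.inv().apply(np.array([q[0],q[1],p[2]])-p)/.15
        w=(R.inv()*Ro.from_euler('xyz',[180,0,a+B+180],degrees=True)).as_rotvec(degrees=True)/60
        print([float(x) for x in np.r_[d,w].round(3)],q.round(4))
main(float(sys.argv[1]),int(sys.argv[2]))
E
python3 arc.py -75 8
```

```text
t 21.35 pos [0.4698 0.1223 0.0461] rpy [1.7992e+02 3.0000e-02 9.6270e+01] rel -98.73 F [-1.4  0.8  5.4] M [ 0.27  0.35 -0.1 ] open 0.0257 radius 0.1163
[-0.028, -0.029, -0.0, 0.001, 0.0, -0.049] [0.4659 0.1176]
[-0.065, -0.046, -0.0, 0.001, 0.001, -0.099] [0.464  0.1118]
[-0.103, -0.062, -0.0, 0.001, 0.001, -0.148] [0.4623 0.1059]
[-0.142, -0.075, -0.0, 0.001, 0.001, -0.198] [0.461 0.1  ]
[-0.181, -0.086, -0.0, 0.001, 0.001, -0.247] [0.4599 0.0939]
[-0.221, -0.095, -0.0, 0.001, 0.001, -0.297] [0.4592 0.0879]
[-0.261, -0.103, -0.0, 0.001, 0.001, -0.346] [0.4588 0.0817]
[-0.301, -0.108, -0.0, 0.001, 0.001, -0.395] [0.4587 0.0756]
```

```bash
sed -i 's/    off=np.array.*/    g0=np.radians(relc+B); c,s=np.cos(g0),np.sin(g0); e=p[:2]-H; off=np.array([c*e[0]+s*e[1],-s*e[0]+c*e[1]]); print("off",off.round(4))/' arc.py; python3 arc.py -75 8
```

```text
t 21.35 pos [0.4698 0.1223 0.0461] rpy [1.7992e+02 3.0000e-02 9.6270e+01] rel -98.73 F [-1.4  0.8  5.4] M [ 0.27  0.35 -0.1 ] open 0.0257 radius 0.1163
off [-0.0568 -0.1015]
[-0.036, -0.019, -0.0, 0.001, 0.0, -0.049] [0.4676 0.1167]
[-0.072, -0.036, -0.0, 0.001, 0.001, -0.099] [0.4657 0.111 ]
[-0.109, -0.05, -0.0, 0.001, 0.001, -0.148] [0.4641 0.1052]
[-0.147, -0.063, -0.0, 0.001, 0.001, -0.198] [0.4628 0.0993]
[-0.186, -0.074, -0.0, 0.001, 0.001, -0.247] [0.4618 0.0934]
[-0.225, -0.083, -0.0, 0.001, 0.001, -0.297] [0.4611 0.0874]
[-0.264, -0.09, -0.0, 0.001, 0.001, -0.346] [0.4607 0.0814]
[-0.304, -0.095, 0.0, 0.001, 0.001, -0.395] [0.4606 0.0754]
```

drive_tool(
  moves=[
    [-0.036,-0.019,0,0,0,-0.049],
    [-0.072,-0.036,0,0,0,-0.099],
    [-0.109,-0.05,0,0,0,-0.148],
    [-0.147,-0.063,0,0,0,-0.198],
    [-0.186,-0.074,0,0,0,-0.247],
    [-0.225,-0.083,0,0,0,-0.297],
    [-0.264,-0.09,0,0,0,-0.346],
    [-0.304,-0.095,0,0,0,-0.395],
  ],
)

```text
clock: 22.15
tool_pos: [0.4606, 0.0754, 0.0461]
orientation: [179.9, 0.0, 120.1]
force: [0.1, 2.1, 0.4]
opening: 0.0256
```

```bash
python3 arc.py -50 8;  python3 - <<'E'
from m import *
s=snap('scene','pics/s17.png');t=snap('top','pics/t17.png')
b=cv2.imread('pics/s17.png')[130:290,210:370];cv2.imwrite('pics/f10.png',cv2.resize(b,(600,600),interpolation=2))
E
```

```text
t 22.15 pos [0.4606 0.0754 0.0461] rpy [1.7992e+02 4.0000e-02 1.2010e+02] rel -74.9 F [0.1 2.1 0.4] M [0.75 0.27 0.07] open 0.0256 radius 0.1163
off [-0.057  -0.1014]
[-0.037, -0.02, 0.0, 0.001, 0.001, -0.052] [0.4608 0.0691]
[-0.076, -0.037, 0.0, 0.001, 0.001, -0.104] [0.4614 0.0628]
[-0.115, -0.053, 0.0, 0.001, 0.001, -0.156] [0.4624 0.0566]
[-0.155, -0.066, 0.0, 0.001, 0.001, -0.208] [0.4636 0.0504]
[-0.195, -0.077, 0.0, 0.001, 0.001, -0.259] [0.4653 0.0443]
[-0.236, -0.086, 0.0, 0.001, 0.001, -0.311] [0.4672 0.0382]
[-0.278, -0.093, 0.0, 0.001, 0.001, -0.363] [0.4695 0.0323]
[-0.32, -0.097, 0.0, 0.001, 0.001, -0.415] [0.472  0.0266]
```

View pics/f10.png

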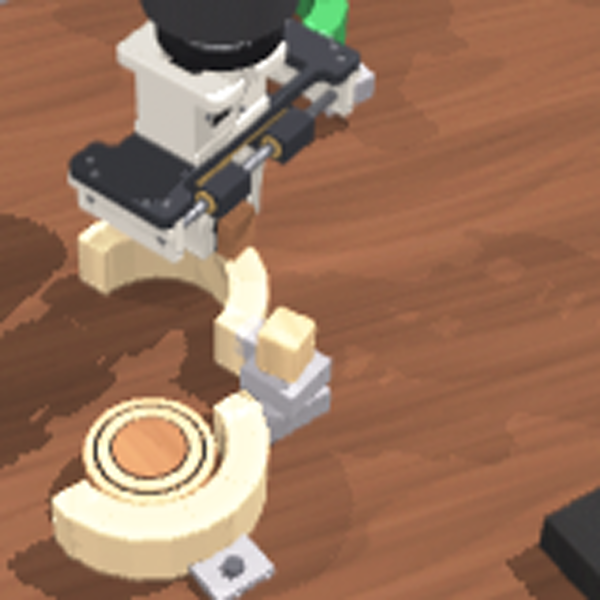

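drive_tool(
  moves=[
    [-0.037,-0.02,0,0,0,-0.052],
    [-0.076,-0.037,0,0,0,-0.104],
    [-0.115,-0.053,0,0,0,-0.156],
    [-0.155,-0.066,0,0,0,-0.208],
    [-0.195,-0.077,0,0,0,-0.259],
    [-0.236,-0.086,0,0,0,-0.311],
    [-0.278,-0.093,0,0,0,-0.363],
    [-0.32,-0.097,0,0,0,-0.415],
  ],
)

```text
clock: 23.05
tool_pos: [0.4718, 0.0263, 0.0461]
orientation: [180.0, 0.1, 144.9]
force: [-2.2, 2.2, 1.9]
opening: 0.0259
```

```bash
python3 arc.py -26 8
```

```text
t 23.05 pos [0.4718 0.0263 0.0461] rpy [1.7997e+02 5.0000e-02 1.4493e+02] rel -50.07 F [-2.2  2.2  1.9] M [0.94 0.54 0.14] open 0.0259 radius 0.1166
off [-0.057  -0.1018]
[-0.036, -0.019, 0.0, 0.0, 0.001, -0.05] [0.4746 0.0209]
[-0.073, -0.036, 0.0, 0.0, 0.001, -0.1] [0.4777 0.0156]
[-0.111, -0.051, 0.0, 0.0, 0.001, -0.15] [0.481  0.0105]
[-0.15, -0.064, 0.0, 0.0, 0.001, -0.201] [0.4846 0.0055]
[-0.189, -0.075, 0.0, 0.0, 0.001, -0.251] [0.4885 0.0008]
[-0.229, -0.084, 0.0, 0.0, 0.001, -0.301] [ 0.4926 -0.0037]
[-0.269, -0.091, 0.0, 0.0, 0.001, -0.351] [ 0.497  -0.0081]
[-0.31, -0.096, 0.0, 0.0, 0.001, -0.401] [ 0.5016 -0.0121]
```

drive_tool(
  moves=[
    [-0.036,-0.019,0,0,0,-0.05],
    [-0.073,-0.036,0,0,0,-0.1],
    [-0.111,-0.051,0,0,0,-0.15],
    [-0.15,-0.064,0,0,0,-0.201],
    [-0.189,-0.075,0,0,0,-0.251],
    [-0.229,-0.084,0,0,0,-0.301],
    [-0.269,-0.091,0,0,0,-0.351],
    [-0.31,-0.096,0,0,0,-0.401],
  ],
)

```text
clock: 23.85
tool_pos: [0.5011, -0.0121, 0.0461]
orientation: [-180.0, 0.0, 169.0]
force: [-3.5, 1.9, 3.8]
opening: 0.0258
```

```bash
python3 arc.py -10 8;  python3 - <<'E'
from m import *
s=snap('scene','pics/s18.png');t=snap('top','pics/t18.png')
b=cv2.imread('pics/s18.png')[150:290,190:330];cv2.imwrite('pics/f11.png',cv2.resize(b,(600,600),interpolation=2))
E
```

```text
t 23.85 pos [ 0.5011 -0.0121  0.0461] rpy [-179.99    0.    169.01] rel -25.99 F [-3.5  1.9  3.8] M [0.9  1.24 0.04] open 0.0258 radius 0.1169
off [-0.0574 -0.1018]
[-0.024, -0.013, 0.0, -0.0, 0.0, -0.033] [ 0.5043 -0.0147]
[-0.048, -0.025, 0.0, -0.0, 0.0, -0.067] [ 0.5075 -0.0172]
[-0.073, -0.036, 0.0, -0.0, 0.0, -0.1] [ 0.5109 -0.0195]
[-0.098, -0.047, 0.0, -0.0, 0.0, -0.133] [ 0.5143 -0.0218]
[-0.124, -0.056, 0.0, -0.0, -0.0, -0.167] [ 0.5177 -0.0239]
[-0.149, -0.065, 0.0, -0.0, -0.0, -0.2] [ 0.5213 -0.0259]
[-0.175, -0.072, 0.0, -0.0, -0.0, -0.233] [ 0.5249 -0.0278]
[-0.202, -0.079, 0.0, -0.0, -0.0, -0.266] [ 0.5286 -0.0295]
```

View pics/f11.png

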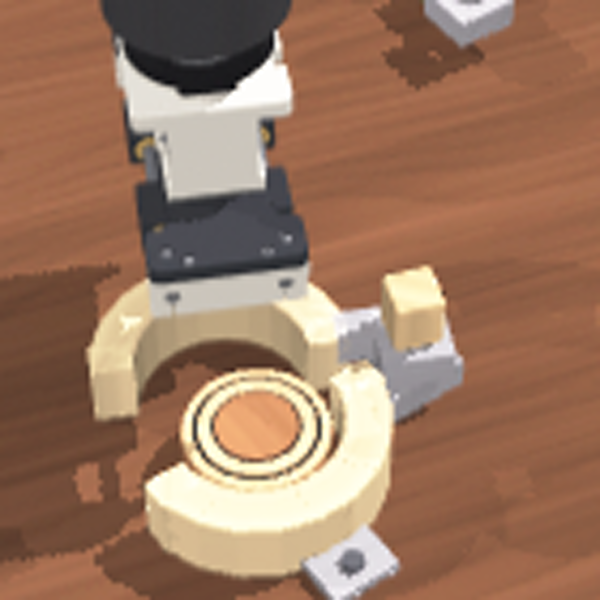

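drive_tool(
  moves=[
    [-0.024,-0.013,0,0,0,-0.033],
    [-0.048,-0.025,0,0,0,-0.067],
    [-0.073,-0.036,0,0,0,-0.1],
    [-0.098,-0.047,0,0,0,-0.133],
    [-0.124,-0.056,0,0,0,-0.167],
    [-0.149,-0.065,0,0,0,-0.2],
    [-0.175,-0.072,0,0,0,-0.233],
    [-0.202,-0.079,0,0,0,-0.266],
  ],
)

```text
clock: 24.75
tool_pos: [0.5283, -0.0297, 0.0461]
orientation: [-180.0, -0.0, -175.2]
force: [-2.8, 1.3, 5.1]
opening: 0.0257
```

```bash
python3 arc.py -2 6;  python3 - <<'E'
from m import *
s=snap('scene','pics/s19.png');t=snap('top','pics/t19.png')
b=cv2.imread('pics/s19.png')[190:300,210:320];cv2.imwrite('pics/f12.png',cv2.resize(b,(660,660),interpolation=2))
E
```

```text
t 24.75 pos [ 0.5283 -0.0297  0.0461] rpy [-1.7996e+02 -5.0000e-02 -1.7518e+02] rel -370.18 F [-2.8  1.3  5.1] M [ 0.54  1.36 -0.03] open 0.0257 radius 0.1172
off [-0.0574 -0.1022]
[-0.797, 0.019, -0.001, -0.0, -0.001, -1.023] [ 0.6472 -0.0169]
[-1.162, 0.728, -0.001, 0.001, -0.001, -2.045] [0.6929 0.0937]
[-0.716, 1.388, -0.002, -0.001, 0.001, 2.932] [0.6178 0.1867]
[0.078, 1.312, -0.001, -0.001, 0.0, 1.909] [0.5001 0.1654]
[0.392, 0.579, -0.0, -0.001, -0.0, 0.886] [0.4624 0.0519]
[-0.101, -0.048, -0.0, -0.001, -0.001, -0.136] [ 0.544  -0.0356]
```

View pics/f12.png

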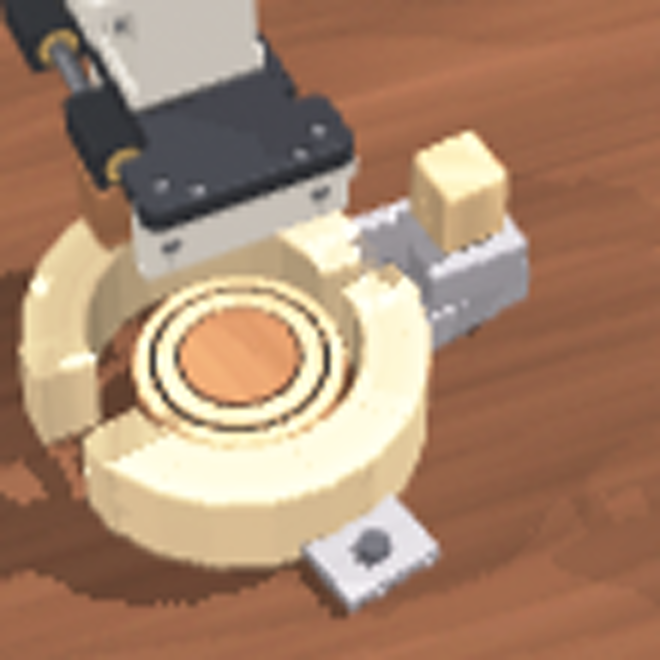

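drive_tool(
  moves=[
    [-0.016,-0.009,0,0,0,-0.023],
    [-0.033,-0.018,0,0,0,-0.045],
    [-0.05,-0.026,0,0,0,-0.068],
    [-0.067,-0.034,0,0,0,-0.091],
    [-0.084,-0.041,0,0,0,-0.113],
    [-0.101,-0.048,0,0,0,-0.136],
    [-0.101,-0.048,0,0,0,-0.136],
  ],
)

```text
clock: 25.55
tool_pos: [0.544, -0.036, 0.0461]
orientation: [-179.9, -0.1, -167.0]
force: [-5.1, -0.7, 6.6]
opening: 0.0257
```

```bash
sed -i "s/relc=(yaw-180)-B/relc=(yaw-180-B+180)%360-180/" arc.py; python3 arc.py 0 4;  python3 - <<'E'
from m import *
s=snap('scene','pics/s20.png');t=snap('top','pics/t20.png')
b=cv2.imread('pics/s20.png')[190:300,210:320];cv2.imwrite('pics/f13.png',cv2.resize(b,(660,660),interpolation=2))
b=cv2.imread('pics/t20.png')[110:200,210:320];cv2.imwrite('pics/f14.png',cv2.resize(b,None,fx=6,fy=6,interpolation=2))
E
```

```text
t 25.55 pos [ 0.544  -0.036   0.0461] rpy [-1.7995e+02 -1.0000e-01 -1.6697e+02] rel -1.97 F [-5.1 -0.7  6.6] M [0.24 1.83 0.28] open 0.0257 radius 0.1176
off [-0.0575 -0.1026]
[-0.006, -0.003, -0.0, -0.001, -0.002, -0.008] [ 0.545  -0.0362]
[-0.012, -0.006, -0.0, -0.001, -0.002, -0.016] [ 0.546  -0.0365]
[-0.018, -0.01, -0.0, -0.001, -0.002, -0.025] [ 0.5469 -0.0368]
[-0.024, -0.013, -0.0, -0.001, -0.002, -0.033] [ 0.5479 -0.037 ]
```

View pics/f13.png

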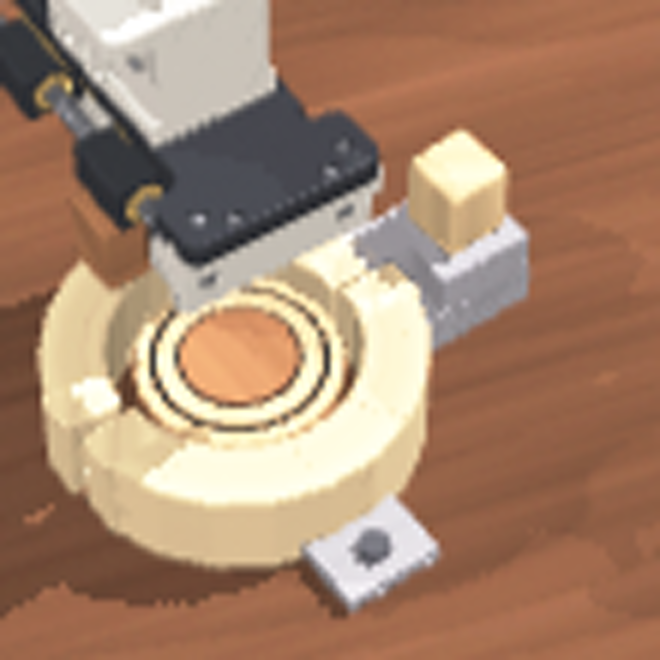

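View pics/f14.png

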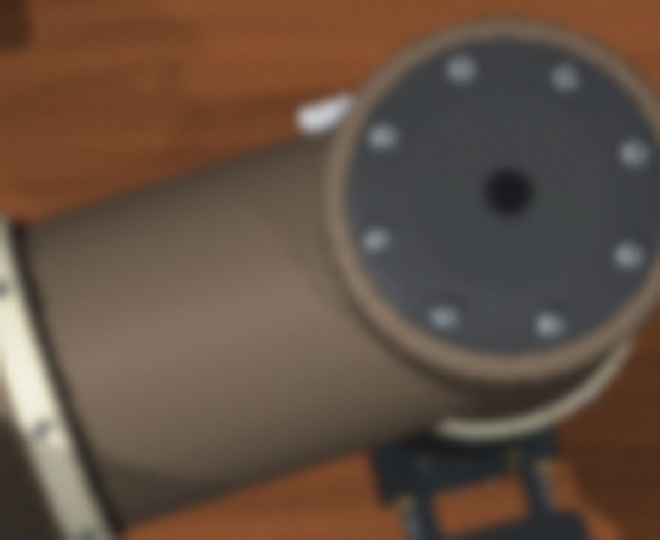

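drive_tool(
  moves=[
    [-0.006,-0.003,0,0,0,-0.008],
    [-0.012,-0.006,0,0,0,-0.016],
    [-0.018,-0.01,0,0,0,-0.025],
    [-0.024,-0.013,0,0,0,-0.033],
    [-0.024,-0.013,0,0,0,-0.033],
  ],
)

```text
clock: 26.15
tool_pos: [0.5473, -0.0371, 0.0462]
orientation: [-180.0, -0.2, -165.0]
force: [-5.7, 1.1, 7.5]
opening: 0.0258
```

```bash
python3 arc.py 0.5 2;  python3 - <<'E'
from m import *
s=snap('scene','pics/s21.png')
b=cv2.imread('pics/s21.png')[190:300,210:320];cv2.imwrite('pics/f15.png',cv2.resize(b,(660,660),interpolation=2))
E
```

```text
t 26.15 pos [ 0.5473 -0.0371  0.0462] rpy [-1.7996e+02 -1.6000e-01 -1.6502e+02] rel -0.02 F [-5.7  1.1  7.5] M [0.67 1.86 0.09] open 0.0258 radius 0.1178
off [-0.058  -0.1025]
[-0.003, -0.002, -0.0, -0.001, -0.003, -0.004] [ 0.5478 -0.0373]
[-0.006, -0.003, -0.0, -0.001, -0.003, -0.009] [ 0.5484 -0.0374]
```

View pics/f15.png

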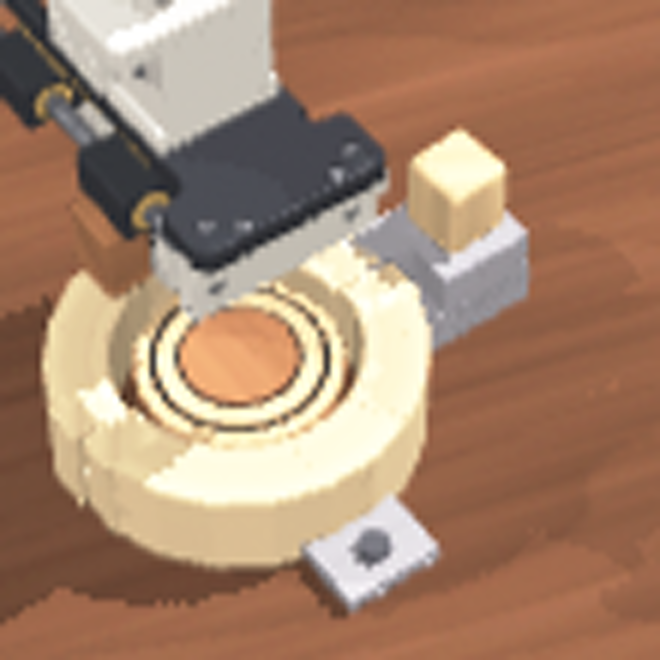

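drive_tool(
  moves=[
    [-0.004,-0.002,0,0,0,-0.006],
    [-0.009,-0.005,0,0,0,-0.013],
    [-0.009,-0.005,0,0,0,-0.013],
  ],
)

```text
clock: 26.5
tool_pos: [0.5473, -0.0371, 0.0461]
orientation: [180.0, -0.3, -164.3]
force: [-9.3, 5.8, 10.5]
opening: 0.026
```

```bash
python3 arc.py 1 2;  python3 - <<'E'
from m import *
s=snap('scene','pics/s22.png')
b=cv2.imread('pics/s22.png')[190:300,210:320];cv2.imwrite('pics/f16.png',cv2.resize(b,(660,660),interpolation=2))
E
```

```text
t 26.5 pos [ 0.5473 -0.0371  0.0461] rpy [ 179.97   -0.28 -164.33] rel 0.67 F [-9.3  5.8 10.5] M [ 1.96  3.11 -0.61] open 0.026 radius 0.1178
off [-0.0593 -0.1018]
[-0.002, -0.001, -0.0, 0.001, -0.005, -0.003] [ 0.5477 -0.0372]
[-0.004, -0.002, -0.0, 0.001, -0.005, -0.006] [ 0.548  -0.0373]
```

View pics/f16.png

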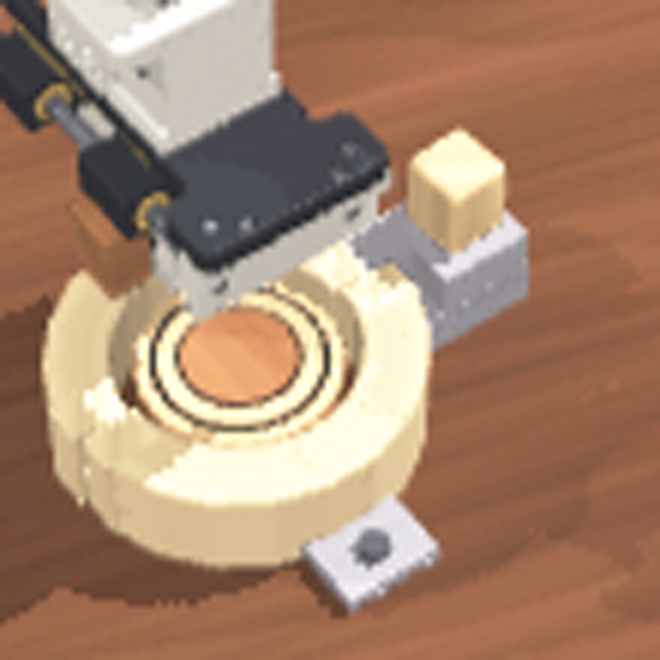

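drive_tool(
  moves=[
    [0,0,0,0,0,0],
    [0,0,0,0,0,0],
    [0,0,0,0,0,0],
    [0,0,0,0,0,0],
  ],
  fingers=0.1,
)

```text
clock: 26.95
tool_pos: [0.5475, -0.0372, 0.046]
orientation: [180.0, -0.3, -164.3]
force: [0.3, 1.0, 0.3]
opening: 0.0471
```

drive_tool(
  moves=[
    [0,0,-0.05,0,0,0],
    [0,0,-0.15,0,0,0],
    [0,0,-0.3,0,0,0],
    [0,0,-0.5,0,0,0],
    [0,0,-0.75,0,0,0],
    [0,0,-1,0,0,0],
  ],
)

```text
clock: 27.55
tool_pos: [0.548, -0.0372, 0.1979]
orientation: [180.0, -0.3, -164.3]
force: [1.4, -0.1, -0.0]
opening: 0.0486
```

```bash
python3 go.py .48 -.3 .25 -165
```

```text
t 27.55 pos [ 0.548  -0.0372  0.1979] rpy [ 179.99   -0.27 -164.34] F [ 1.4 -0.1 -0. ] open 0.0486
shift [ 0.911 -1.564 -0.343] turn [ 0.    -0.005  0.011]
```

drive_tool(
  moves=[
    [0.15,-0.25,0,0,0,0],
    [0.3,-0.5,-0.05,0,0,0],
    [0.45,-0.75,-0.1,0,0,0],
    [0.6,-1,-0.15,0,0,0],
    [0.6,-1,-0.2,0,0,0],
  ],
)

```text
clock: 28.05
tool_pos: [0.5003, -0.2097, 0.2292]
orientation: [-180.0, -0.3, -164.6]
force: [0.7, -0.1, -0.2]
opening: 0.0483
```

drive_tool(
  moves=[
    [0.1,-0.25,0,0,0,0],
    [0.2,-0.5,0,0,0,0],
    [0.3,-0.75,0,0,0,0],
    [0.3,-0.9,0,0,0,0],
    [0.3,-0.9,0,0,0,0],
  ],
)

```text
clock: 28.55
tool_pos: [0.4929, -0.3541, 0.2293]
orientation: [-180.0, -0.3, -164.7]
force: [-0.7, 0.2, 0.9]
opening: 0.0482
```

```bash
python3 - <<'E'
from m import *
s=snap('scene','pics/s23.png');t=snap('top','pics/t23.png')
a=cv2.resize(cv2.imread('pics/s23.png')[190:300,210:320],(400,400),interpolation=2)
b=cv2.resize(cv2.imread('pics/t23.png')[110:200,220:310],(400,400),interpolation=2)
cv2.imwrite('pics/g.png',np.hstack([a,b]))
E
```

```text
(no output)
```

View pics/g.png

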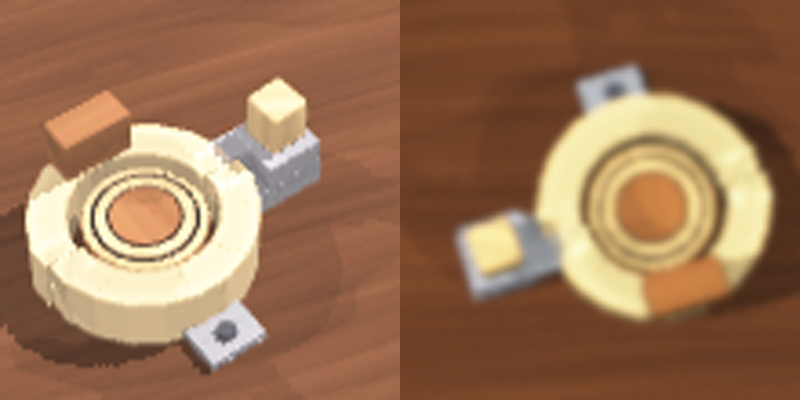

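View pics/t23.png

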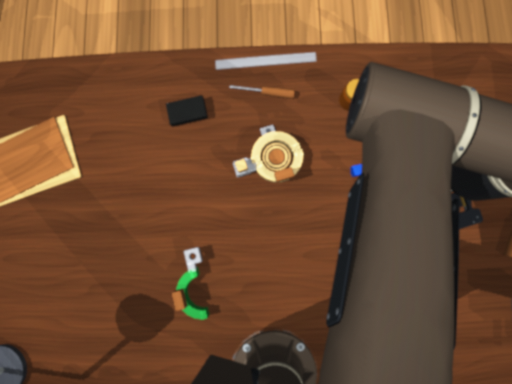

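```bash
python3 - <<'E'
from m import *
T=load('pics/t23.npz');S=load('pics/s23.npz')
def msk(s,vlo,lo,hi,smin=100,smax=255):
    h=cv2.cvtColor(up(s),cv2.COLOR_RGB2HSV); return (h[...,2]>vlo)&(h[...,0]>=lo)&(h[...,0]<=hi)&(h[...,1]>=smin)&(h[...,1]<=smax)
for n,z,X,mt,ms,r in(("han",.074,[.5475,-.0375,.074],(145,8,18,140),(185,5,17,110),(13,12)),("pin",.074,[.5769,.0769,.074],(185,18,30,50,160),(235,15,30,30,125),(7,9))):
    pt=proj(T,[X])[0];ps=proj(S,[X])[0]
    a=cent(msk(T,*mt),(pt[0]-r[0],pt[1]-r[0],pt[0]+r[0],pt[1]+r[0]));b=cent(msk(S,*ms),(ps[0]-r[1],ps[1]-r[1],ps[0]+r[1],ps[1]+r[1]))
    print(n,pt,a[:2],ps,b[:2],plane(T,a[0],z),plane(S,b[0],z),tri(T,a[0],S,b[0]))
a=cv2.imread('pics/s23.png')[235:285,210:260];cv2.imwrite('pics/g2.png',cv2.resize(a,(600,600),interpolation=0))
E
```

```text
han [283.1014926  174.26928308] (array([283.62014282, 173.57047966]), np.float64(171.80555555555554)) [234.40249095 221.07902202] (array([233.43487565, 222.34724966]), np.float64(182.80555555555554)) [[ 0.54934284 -0.03894363  0.074     ]] [[ 0.55030088 -0.04069474  0.074     ]] (array([ 0.54932636, -0.03969901,  0.0726101 ]), np.float64(0.0014169386889669058))
pin [240.13438067 164.5920535 ] (array([240.63407217, 164.68713773]), np.float64(113.41666666666667)) [286.8370281  216.62774441] (array([285.8281603, 217.2530722]), np.float64(102.47222222222223)) [[0.57660263 0.07556038 0.074     ]] [[0.57783237 0.07405795 0.074     ]] (array([0.57667817, 0.07515571, 0.0724459 ]), np.float64(0.0010548944381714442))
```

View pics/g2.png

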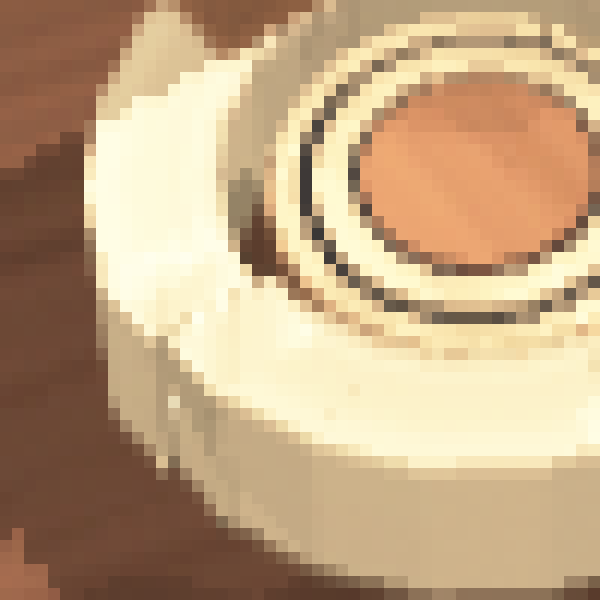

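View pics/s23.png

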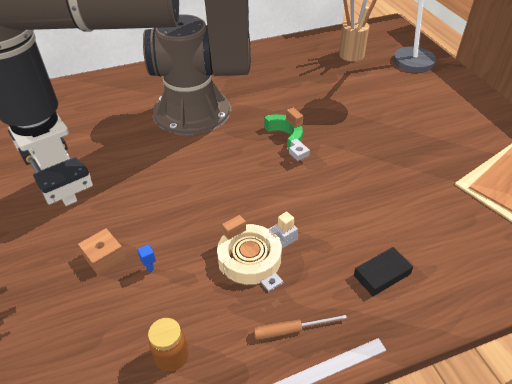

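```bash
python3 -c "
from plant import ticket,sensors
print(ticket.close_job(), sensors.get_obs()['clock'])"
```

```text
the job is handed in; nothing more can be done
the job is handed in; nothing more can be done
```

The mould is shut on its hinge, with the pin home and the arm clear. I handed it in at about 28.6 s of the 72 s allowed.

**What I did:**
1. Gripped the loose half by its handle and slid it flat along the bench, standing about 98° open, until its hole was over the fixed knuckle. The two holes lined up to about 0.3 mm in both views.
2. Took the cream pin from its stand and lowered it with almost no side force until it stopped with about 5 N of push on the head.
3. Swung the half shut along the hinge arc. The wrist force stayed low (under 16 N), and the half stopped against the fixed half. I then let go and moved clear.

**What the last checks showed:**
- **Mould:** closed in both views.
- **Pin:** its top measures 72.4 mm and the handle's 72.6 mm, where both should be 74 mm. The shared error points to the camera calibration, so the pin is taken as fully seated.
- **Rosette and other items:** the rosette was not touched. The jar, sanding block, screwdriver, green half and blue pin look undisturbed. In the top view the arm partly hid the jar, so I judged it from the scene view.

**One disagreement:** the handle measures about 2–3 mm from its ideal shut position, along the parting line and away from the hinge. The pin is also about 1.7 mm off, in the same direction. This is within the 3 mm of play in the hinge and close to the camera error, so I did not correct it.

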